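Return the bench things to their fitted nests

ROBOT

A 7-joint arm with a two-finger parallel gripper is mounted at the origin on a cart in front of the work surface, level with it; the furniture and walls round the work are solid. World frame = base frame: x ahead of the robot, y to its left, z up, the work surface at z = 0. Lengths are in m, angles in rad, forces in N, time in s.
With the tool pointing down it reaches from about 0.4 to 0.85 m from the base axis. Payload 4.5 kg.
Tool frame: the origin (TCP) lies at the very end of the fingers, on their centre line; the grasp point (between the pads) lies robot.grip_point_offset behind it (robot.grip_point_offset is the distance from the TCP to the grasp point, in m); z points along the fingers, y is the line along which they close (so a half turn about z gives the same grasp; the last joint's range is limited). The gripper opens to 85 mm and grips with 20 to 120 N. Pads are 22 mm wide; open, the fingers measure 114 mm over their backs; the gripper's body (76 mm by 85 mm) begins 54 mm behind the grasp point. The pads swing forward as they close: fully open they stand 13 mm farther back than shut.
Start: joints at [1.383, 0.689, -0.195, 1.565, 0.157, 0.902, -0.215], TCP at [0.138, -0.61, 0.231] pointing down, gripper open.
Joint ranges: [-3.01, 3.01], [-0.46, 2.08], [-1.47, 1.51], [0.13, 2.56], [-1, 4.14], [0.04, 2.09], [-2.66, 2.66]. Speed limits (rad/s): [2.57, 2.57, 3.14, 3.14, 3.14, 3.14, 3.14].

INTERFACE

Orientations are given as a unit quaternion [x, y, z, w].
In Python, from rig import robot gives the robot as it stands.
- The arm moves only by the tool drive_tool, never from a script. Its argument "commands" is a list of rows, each an object of numbers: "x", "y", "z": the shift along the tool's x, y, z in cm; "rx", "ry", "rz": the turn, a rotation vector about the tool's x, y, z in rad; "gripper": the finger opening in cm, from 0 to 8.54. In form: [{"x": .., "y": .., "z": .., "rx": .., "ry": .., "rz": .., "gripper": ..}, ...]. A call has 1 to 10 rows; each row shifts and turns the commanded pose from where the row before left it, along the tool's axes as they then stand; what a row does not reach is not made up. A row lasts 1/12 s, in which the tool goes at most 41.7 mm and 7.16 degrees, less where a joint would pass 70% of its speed; a pose out of reach is approached as far as the arm can. A call with a gripper value outside its range is refused whole. The fingers move at their own pace and stop on an object; "force" is the grip in N (left out, the last holds). Time passes only in rows, so rows that do not move let the fingers close. It gives the time, the measured TCP pose, the force, the opening and the grip force at its end, in the units of the state.
- robot.state(): the state, without advancing time (a new reading comes with each control period).
- robot.get_image(name): name is "side" or "top"; returns the picture (400x640x3 uint8, blue, green, red); there is no depth.
- robot.calibration(name): a dict with "mtx" (3x3 intrinsics, pixels), "world_from_camera" (4x4, takes a point from camera to world coordinates). Camera axes: x right, y down, z forward; pixel columns grow to the right and rows downward; lengths in m; the calibration is good to about 2 mm. A picture is of the moment at which its call begins. calibration takes no time and is no camera call.
- robot.finish_job(): hands the job in; it is judged then, once.
Trained networks look in the newest picture that a camera, given by its name, has taken for a name from the list of things; names that differ only in an ending like _2 or _b are one class to them, and where a whole thing is asked for, a point or a joint stands for the part that bears it (a point fixed in the world has none). Each returns a list of dicts, best first, with "confidence" (0 to 1); they miss things now and then, are a little off and sometimes report something else, mostly with a low value. They report only what shows in the picture. A call takes as long as a camera call.
- robot.find_in(camera, target): "box" ([left, top, right, bottom] in pixels, round what is visible of it).
The state is a dict: "clock": time; "joint_positions": joint angles; "qvel": joint speeds; "joint_efforts": joint torques, N m; "eef_pos": TCP position; "tcp_rot": TCP orientation; "force": force on the tool from outside, world axes, zero at the start; "moment": the same for the moment, N m; "grip_width": finger opening in m; "finger_force": force on a finger pad.
Only numpy, scipy, OpenCV 4.12 (cv2) and the standard library are available. Lean on these libraries where they do the work, as an engineer would, in place of code of your own. Each camera call takes 0.05 s, during which the arm holds its last target. There are 200 camera calls.

TASK

Tidy the bench for the next repair: put the flux tin, the heat sink, the fuse tube and the yellow parts box each into the low dark-lined nest with a grey rim that matches its outline. Each must lie upright and flat on its nest's floor, inside the rim, and stay there. Do not shift the black tip cleaner pot or the yellow-handled cutters.

Things in the scene. Friction and masses are not known exactly. Their poses are not given: they have to be found in the camera images.
- tin: Round white flux tin with a green top, 54 mm across (52 mm at the body), 19 mm high, lid fixed, loose. Origin at the centre of its underside, z up.
- heatsink: Square finned aluminium heat sink, 40 x 40 mm, 20 mm high, fins up, loose. Origin at the centre of its underside, z up; the fins are upright plates that run along its x and stand side by side along y, so it is firmest gripped across y (39 mm over the outer fins).
- fuse_tube: Whitish rectangular tube of fuses lying flat, 24 mm wide (x; solid width 22 mm), 82 mm long (y), 18 mm high, loose. Origin at the centre of its underside, z up. The last 10 mm at its -y end is only a thin cap: grip it across x near the middle.
- parts_box: Closed yellow parts box (lid fixed), 39 mm wide (x), 72 mm long (y), 26 mm high, loose. Origin at the centre of its underside, z up.
- nest_round: Nest for the tin: round, inside diameter 66 mm, outside 72 mm. Fixed. Grey plastic, dark liner; floor 3 mm above the table, rim 3 mm wide, its top 8 mm above the table. Origin at the centre of its underside, z up.
- nest_square: Nest for the heat sink: square, inside 52 x 52 mm, outside 58 x 58 mm; any of the four turns of the heat sink will do. The rim has 20 mm gaps at the middle of its sides. Fixed. Grey plastic, dark liner; floor 3 mm above the table, rim 3 mm wide, its top 8 mm above the table. Origin at the centre of its underside, z up, x and y along its sides.
- nest_tube: Nest for the fuse tube: long and narrow, inside 36 mm (x) by 94 mm (y), outside 42 x 100 mm; the tube may lie either way round. The rim has 44 mm gaps at the middle of the long sides and 14 mm gaps at the ends. Fixed. Grey plastic, dark liner; floor 3 mm above the table, rim 3 mm wide, its top 8 mm above the table. Origin at the centre of its underside, z up.
- nest_box: Nest for the yellow parts box: a broad rectangle, inside 51 mm (x) by 84 mm (y), outside 57 x 90 mm; the box may lie either way round. The rim has 40 mm gaps at the middle of the long sides and 20 mm gaps at the ends. Fixed. Grey plastic, dark liner; floor 3 mm above the table, rim 3 mm wide, its top 8 mm above the table. Origin at the centre of its underside, z up.
- pot: Bystander: black round tip cleaner pot filled with pale brass wool, 47 mm across, 38 mm high, loose. It has no nest and stays where it stands. Origin at the centre of its underside.
- cutters: Bystander: small side cutters with yellow handles, 40 x 122 x 8 mm, lying loose at the right-hand end of the work; they stay there. Origin at the centre of their underside, y along their length. Behind them stands a fixed black PC case, 230 mm high: corners at about x, y = 0.57, -0.46 (front right), 0.50, -0.11 (front left) and 0.79, -0.05 (rear left); carry things round it.

How it is judged:
By the outcome, as a careful person would: the job done as asked, in the order asked, and still so for the second after the job is handed in, with the robot touching nothing.
It also fails if it takes over 96 s, if anything falls off the work surface, if the arm or the gripper's body presses on something with over 40 N, if the wrist force passes 120 N, or if a joint passes its speed limit or range.

## Working session

There is one attempt and no reset: what is moved stays moved. The work goes in short steps, Python scripts to look and compute and a tool call to move; the robot and the scene stay as the last step left them, time stands still between calls to the robot, and variables do not carry over. Pictures are saved under pics/ and viewed, at most 14 in all, crops included, and the job is handed in when it is done.

Besides the shell and the picture viewer there is one more tool, called after "Emit:" by a JSON object that holds its "name" and its "arguments". drive_tool: Moves the arm, as the interface text tells. Its arguments: {"type":"object","properties":{"commands":{"type":"array"},"force":{"type":"number"}},"required":["commands"]}

```bash
ls; mkdir -p pics; python3 - <<'E'
from rig import robot
import cv2,numpy as np
np.set_printoptions(precision=4,suppress=True)
s=robot.state()
print(robot.grip_point_offset,{k:np.round(v,3) for k,v in s.items()})
for n in ("top","side"):
    cv2.imwrite(f"pics/{n}0.png",robot.get_image(n)); c=robot.calibration(n); print(n,np.array(c["mtx"]),np.array(c["world_from_camera"]))
    for t in "tin heatsink fuse_tube parts_box nest_round nest_square nest_tube nest_box pot cutters".split():
        print(t,[(np.round(d["box"]).astype(int).tolist(),round(d["confidence"],2)) for d in robot.find_in(n,t)[:2]])
print(robot.state()["clock"])
E
```

```text
pics
0.0187 {'clock': np.float64(0.0), 'joint_positions': array([ 1.383,  0.69 , -0.194,  1.566,  0.157,  0.902, -0.215]), 'qvel': array([ 0.001, -0.   ,  0.001,  0.002,  0.   , -0.001, -0.001]), 'joint_efforts': array([  0.   , -53.96 ,  -1.266, -15.854,   0.009,   0.01 ,  -0.   ]), 'eef_pos': array([ 0.137, -0.609,  0.23 ]), 'tcp_rot': array([ 0.994,  0.111, -0.   , -0.001]), 'force': array([-0.25 ,  0.098, -0.769]), 'moment': array([ 0.014, -0.013, -0.042]), 'finger_force': np.float64(0.0), 'grip_width': np.float64(0.085)}
top [[482.1299   0.     317.0985]
 [  0.     482.1299 196.6501]
 [  0.       0.       1.    ]] [[-0.0015 -0.9926  0.1218  0.4027]
 [-0.9998 -0.001  -0.0203 -0.0956]
 [ 0.0203 -0.1218 -0.9923  1.122 ]
 [ 0.      0.      0.      1.    ]]
tin [([235, 127, 258, 150], 0.96)]
heatsink [([247, 185, 261, 204], 0.57)]
fuse_tube [([242, 228, 260, 267], 0.84)]
parts_box [([196, 127, 217, 158], 0.79), ([236, 126, 259, 151], 0.49)]
nest_round [([374, 243, 408, 271], 0.76), ([194, 126, 219, 160], 0.2)]
nest_square [([278, 230, 316, 263], 0.76)]
nest_tube [([325, 232, 355, 277], 0.96)]
nest_box [([188, 166, 217, 210], 0.62), ([372, 241, 407, 268], 0.27)]
pot [([192, 233, 214, 256], 0.84)]
cutters [([416, 230, 434, 280], 0.79)]
side [[438.3917   0.     316.3183]
 [  0.     438.3917 208.5764]
 [  0.       0.       1.    ]] [[-0.9281  0.2884 -0.2355  0.805 ]
 [ 0.372   0.6926 -0.6179  0.6246]
 [-0.0151 -0.6611 -0.7501  0.9441]
 [ 0.      0.      0.      1.    ]]
tin [([273, 270, 296, 291], 0.88)]
heatsink [([323, 252, 339, 271], 0.59)]
fuse_tube [([357, 243, 392, 256], 0.75)]
parts_box [([283, 299, 319, 327], 0.62)]
nest_round [([321, 160, 345, 177], 0.82)]
nest_square [([341, 209, 367, 227], 0.76)]
nest_tube [([333, 185, 365, 205], 0.85)]
nest_box [([321, 251, 338, 270], 0.48)]
pot [([379, 266, 402, 285], 0.56)]
cutters [([316, 143, 338, 158], 0.55)]
1.1
```

```bash
cat > h.py <<'E'
import cv2,numpy as np
from rig import robot
np.set_printoptions(precision=4,suppress=True)
def ray(cam,uv,z):
    c=robot.calibration(cam);K=np.array(c["mtx"]);T=np.array(c["world_from_camera"])
    uv=np.atleast_2d(uv).astype(float)
    d=(T[:3,:3]@np.linalg.inv(K)@np.c_[uv,np.ones(len(uv))].T).T
    return T[:3,3]+d*((z-T[2,3])/d[:,2])[:,None]
def proj(cam,P):
    c=robot.calibration(cam);K=np.array(c["mtx"]);T=np.linalg.inv(np.array(c["world_from_camera"]))
    p=(K@(T[:3,:3]@np.atleast_2d(P).T+T[:3,3:])).T
    return p[:,:2]/p[:,2:]
E
python3 - <<'E'
from h import *
B=dict(tin=([235,127,258,150],.015),heatsink=([247,185,261,204],.015),fuse_tube=([242,228,260,267],.012),parts_box=([196,127,217,158],.018),nest_round=([374,243,408,271],.006),nest_square=([278,230,316,263],.006),nest_tube=([325,232,355,277],.006),nest_box=([188,166,217,210],.006),pot=([192,233,214,256],.03),cutters=([416,230,434,280],.005))
for k,(b,z) in B.items(): print(k,ray("top",[(b[0]+b[2])/2,(b[1]+b[3])/2],z)[0])
for n,(a,b,c,d),s in (("top",(180,115,445,290),3),("side",(265,130,410,335),2.9)):
    im=cv2.imread(f"pics/{n}0.png")[b:d,a:c]
    cv2.imwrite(f"pics/{n}0c.png",cv2.resize(im,None,fx=s,fy=s,interpolation=cv2.INTER_CUBIC))
E
```

```text
tin [0.6756 0.0469 0.015 ]
heatsink [0.5435 0.0275 0.015 ]
fuse_tube [0.4218 0.0329 0.012 ]
parts_box [0.665  0.1392 0.018 ]
nest_round [ 0.3998 -0.2886  0.006 ]
nest_square [ 0.4241 -0.072   0.006 ]
nest_tube [ 0.4057 -0.1709  0.006 ]
nest_box [0.5597 0.1482 0.006 ]
pot [0.4283 0.1383 0.03  ]
cutters [ 0.4042 -0.3676  0.005 ]
```

View pics/top0c.png

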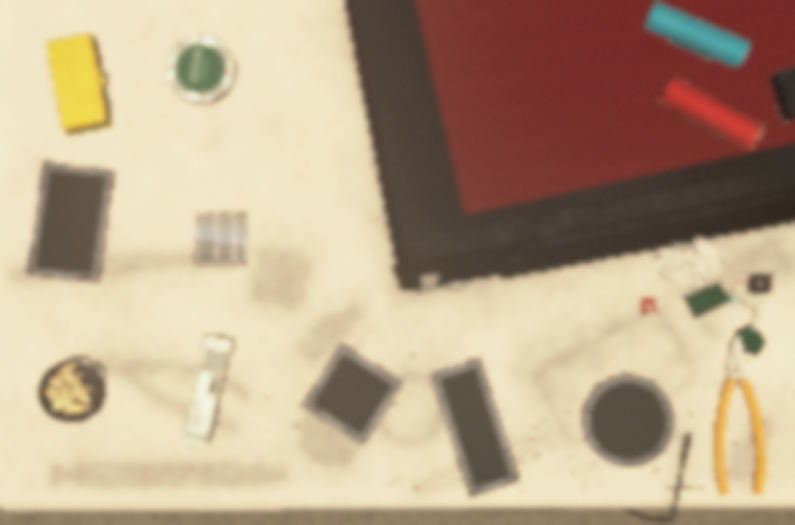

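View pics/side0c.png

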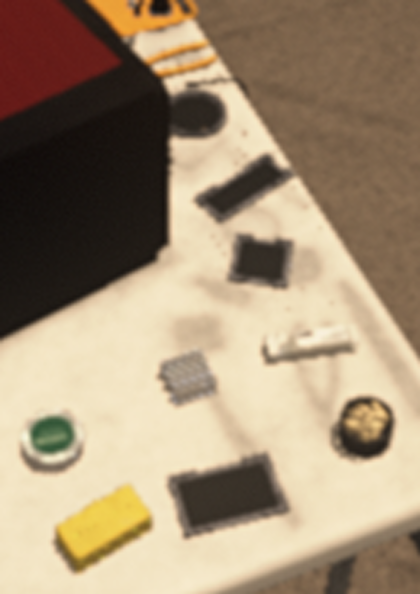

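```bash
cat > fit.py <<'E'
from h import *
from scipy.optimize import minimize
R=lambda a:np.array([[np.cos(a),-np.sin(a)],[np.sin(a),np.cos(a)]])
rect=lambda w,l:np.array([[w,l],[-w,l],[-w,-l],[w,-l]])/2
t=np.linspace(0,2*np.pi,40); circ=lambda d:np.c_[np.cos(t),np.sin(t)]*d/2
S=dict(tin=(circ(.054),.019),heatsink=(rect(.04,.039),.02),fuse_tube=(rect(.024,.082),.018),parts_box=(rect(.039,.072),.026),
 nest_round=(circ(.072),.008),nest_square=(rect(.058,.058),.008),nest_tube=(rect(.042,.1),.008),nest_box=(rect(.057,.09),.008),pot=(circ(.047),.038))
U=6
def outline(n,cam,p,z0=0):
    xy=S[n][0]@R(p[2]).T+p[:2]
    P=np.vstack([np.c_[xy,np.full(len(xy),z)] for z in (z0,z0+S[n][1])])
    return cv2.convexHull(proj(cam,P).astype(np.float32))[:,0]
def fit(n,im,cam,p0,yaws,z0=0,free=True):
    """maximise contrast (Lab, inside ring vs outside ring) across the projected outline"""
    c=proj(cam,[[*p0[:2],z0]])[0]; o=np.floor(c-32); x0,y0=o.astype(int)
    crop=cv2.resize(im[y0:y0+64,x0:x0+64],None,fx=U,fy=U,interpolation=cv2.INTER_CUBIC)
    lab=cv2.cvtColor(crop,cv2.COLOR_BGR2LAB).astype(float)
    def score(p):
        q=((outline(n,cam,p,z0)-[x0,y0]+.5)*U-.5)
        m=np.zeros(crop.shape[:2],np.uint8); cv2.fillPoly(m,[np.round(q*16).astype(np.int32)],1,shift=4)
        k=np.ones((13,13),np.uint8)
        i=(m>0)&(cv2.erode(m,k)==0); e=(m==0)&(cv2.dilate(m,k)>0)
        bg=np.median(lab[e],0)
        D=np.linalg.norm(lab-bg,axis=2)
        return -(D[i].mean()-1.5*D[e].mean())
    best=None
    for a in yaws:
        r=minimize(score,[*p0[:2],a],method="Nelder-Mead",options=dict(initial_simplex=np.array([*p0[:2],a])+np.array([[0,0,0],[.008,0,0],[0,.008,0],[0,0,.15]]),xatol=1e-4,fatol=1e-2))
        if best is None or r.fun<best.fun: best=r
    q=(outline(n,cam,best.x,z0)-[x0,y0]+.5)*U-.5
    cv2.polylines(crop,[np.round(q).astype(np.int32)],True,(255,0,255),1)
    return best.x,best.fun,crop
E
python3 - <<'E'
from fit import *
P=dict(tin=(.6756,.0469),heatsink=(.5435,.0275),fuse_tube=(.4218,.0329),parts_box=(.665,.1392),nest_round=(.3998,-.2886),nest_square=(.4241,-.072),nest_tube=(.4057,-.1709),nest_box=(.5597,.1482))
Y=dict(heatsink=[0,.15,-.15],fuse_tube=[-1.57+.1,-1.57-.1,-1.4],parts_box=[-1.6,-1.4,-1.8],nest_square=[.6,.4,.8],nest_tube=[-1.3,-1.2],nest_box=[-1.6,-1.7])
# image up = +x, left=+y ; long side(y local) near world x => yaw ~ -pi/2
for cam in ("top","side"):
    im=cv2.imread(f"pics/{cam}0.png"); tiles=[]
    for n,p in P.items():
        x,f,cr=fit(n,im,cam,p,Y.get(n,[0])); print(cam,n,x,round(f,1)); cr=cr[92:292,92:292]; cv2.putText(cr,n,(3,14),0,.5,(0,0,255)); tiles.append(cr)
    cv2.imwrite(f"pics/fit_{cam}.png",np.vstack([np.hstack(tiles[:4]),np.hstack(tiles[4:])]))
E
```

```text
top tin [0.6705 0.0424 0.1287] -7.6
top heatsink [0.544  0.0292 0.0564] -8.6
top fuse_tube [ 0.4301  0.033  -1.6688] -1.6
top parts_box [ 0.6658  0.141  -1.3487] -20.0
top nest_round [ 0.4057 -0.2839  0.0767] -27.5
top nest_square [ 0.4253 -0.072   1.0073] -18.0
top nest_tube [ 0.4009 -0.1654 -1.2463] -22.2
top nest_box [ 0.5579  0.1467 -1.6842] -19.5
side tin [ 0.68    0.0468 -0.0622] -23.3
side heatsink [0.5466 0.0315 0.025 ] -19.8
side fuse_tube [ 0.4302  0.036  -1.7923] -17.4
side parts_box [ 0.6692  0.1406 -1.3714] -27.3
side nest_round [ 0.4058 -0.2839  0.1154] 7.1
side nest_square [ 0.4259 -0.0717  0.9915] -24.3
side nest_tube [ 0.402  -0.1644 -1.2569] -33.7Traceback (most recent call last):
  File "<stdin>", line 8, in <module>
  File "fit.py", line 28, in fit
    r=minimize(score,[*p0[:2],a],method="Nelder-Mead",options=dict(initial_simplex=np.array([*p0[:2],a])+np.array([[0,0,0],[.008,0,0],[0,.008,0],[0,0,.15]]),xatol=1e-4,fatol=1e-2))
    res = _minimize_neldermead(fun, x0, args, callback, bounds=bounds,
                               **options)
    fsim[j] = func(sim[j])
              ~~~~^^^^^^^^
    fx = function(np.copy(x), *(wrapper_args + args))
  File "fit.py", line 19, in score
    q=((outline(n,cam,p,z0)-[x0,y0]+.5)*U-.5)
        ~~~~~~~^^^^^^^^^^^^
  File "fit.py", line 12, in outline
    return cv2.convexHull(proj(cam,P).astype(np.float32))[:,0]
                          ~~~~^^^^^^^
  File "h.py", line 10, in proj
    c=robot.calibration(cam);K=np.array(c["mtx"]);T=np.linalg.inv(np.array(c["world_from_camera"]))
ValueError: time passes only in moves, steps and waits
```

View pics/fit_top.png

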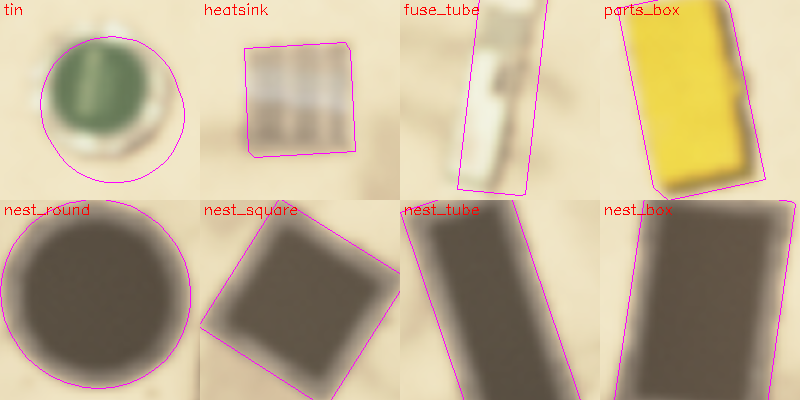

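```bash
python3 - <<'E'
s=open('h.py').read()
s=s.replace("def ray",'''import os,pickle
if not os.path.exists("cal.pkl"): pickle.dump({n:robot.calibration(n) for n in ("top","side")},open("cal.pkl","wb"))
CAL=pickle.load(open("cal.pkl","rb"))
def ray''').replace("robot.calibration(cam)","CAL[cam]")
open('h.py','w').write(s)
f=open('fit.py').read()
i=f.index("def fit")
f=f[:i]+'''def fit(n,ims,p0,yaws,z0=0):
    """maximise Lab contrast across the projected outline, summed over the cameras"""
    V=[]
    for cam,im in ims.items():
        x0,y0=np.floor(proj(cam,[[*p0[:2],z0]])[0]-32).astype(int)
        crop=cv2.resize(im[y0:y0+64,x0:x0+64],None,fx=U,fy=U,interpolation=cv2.INTER_CUBIC)
        V.append((cam,x0,y0,crop,cv2.cvtColor(crop,cv2.COLOR_BGR2LAB).astype(float)))
    k=np.ones((13,13),np.uint8)
    def score(p):
        s=0
        for cam,x0,y0,crop,lab in V:
            q=(outline(n,cam,p,z0)-[x0,y0]+.5)*U-.5
            m=np.zeros(crop.shape[:2],np.uint8); cv2.fillPoly(m,[np.round(q*16).astype(np.int32)],1,shift=4)
            i=(m>0)&(cv2.erode(m,k)==0); e=(m==0)&(cv2.dilate(m,k)>0)
            D=np.linalg.norm(lab-np.median(lab[e],0),axis=2)
            s-=D[i].mean()-1.5*D[e].mean()
        return s
    best=None
    for a in yaws:
        v=np.array([*p0[:2],a])
        r=minimize(score,v,method="Nelder-Mead",options=dict(initial_simplex=v+np.array([[0,0,0],[.006,0,0],[0,.006,0],[0,0,.12]]),xatol=1e-4,fatol=1e-2))
        if best is None or r.fun<best.fun: best=r
    out=[]
    for cam,x0,y0,crop,_ in V:
        q=(outline(n,cam,best.x,z0)-[x0,y0]+.5)*U-.5
        cv2.polylines(crop,[np.round(q).astype(np.int32)],True,(255,0,255),1); out.append(crop[92:292,92:292])
    return best.x,best.fun,np.vstack(out)
'''
open('fit.py','w').write(f)
E
python3 - <<'E'
from fit import *
P=dict(tin=(.678,.0465),heatsink=(.545,.03),fuse_tube=(.430,.0345),parts_box=(.667,.141))
Y=dict(heatsink=[0,.1,-.1],fuse_tube=[-1.67,-1.73,-1.8],parts_box=[-1.35,-1.45])
ims={c:cv2.imread(f"pics/{c}0.png") for c in ("top","side")}; T=[]
for n,p in P.items():
    x,f,cr=fit(n,ims,p,Y.get(n,[0])); print(n,x,round(f,1)); T.append(cr)
cv2.imwrite("pics/fit2.png",np.hstack(T))
E
```

```text
tin [ 0.6794  0.0462 -0.0878] -29.1
heatsink [ 0.5456  0.0308 -0.001 ] -21.0
fuse_tube [ 0.4305  0.0367 -1.7872] -20.1
parts_box [ 0.6678  0.1406 -1.3603] -41.7
```

View pics/fit2.png

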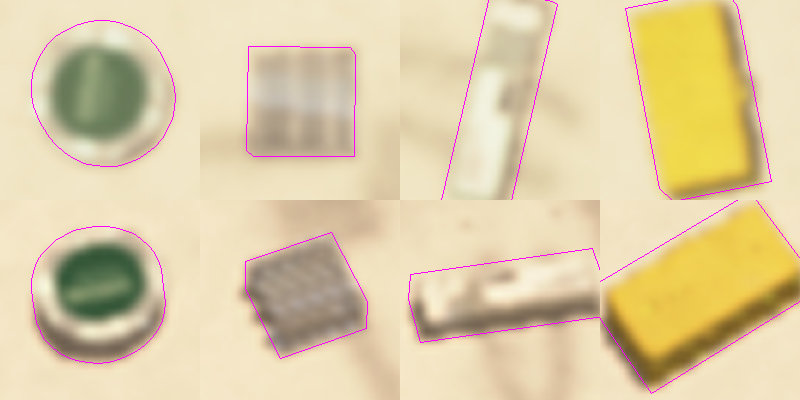

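Emit:
{"name": "drive_tool", "arguments": {"commands": [{"x": 2.5, "y": -2.4, "z": -0.3}, {"x": 2.5, "y": -2.4, "z": -0.3}, {"x": 2.5, "y": -2.4, "z": -0.3}, {"x": 2.5, "y": -2.4, "z": -0.3}, {"x": 2.5, "y": -2.4, "z": -0.3}, {"x": 2.5, "y": -2.4, "z": -0.3}, {"x": 2.5, "y": -2.4, "z": -0.3}, {"x": 2.5, "y": -2.4, "z": -0.3}, {"x": 2.5, "y": -2.4}, {"x": 2.5, "y": -2.4}], "force": 40}}

```text
validation failed for argument at $.co...
```

```bash
cat > to.py <<'E'
import sys,numpy as np
from rig import robot
from scipy.spatial.transform import Rotation as Ro
s=robot.state(); r=Ro.from_quat(s["tcp_rot"]); M=r.as_matrix(); p=np.array(s["eef_pos"])
phi=np.arctan2(M[1,0],M[0,0])
print("t",round(s["clock"],2),"pos",np.round(p,4),"phi",round(phi,4),"tilt",np.round(M[:2,2],3),"q",np.round(s["joint_positions"],2),"w",round(s["grip_width"],4),"F",np.round(s["force"],1))
if len(sys.argv)>1:
    # args: x y z [phi] ; deltas in tool cm; if phi given, also the turn and the shift AFTER turning
    a=[float(v) for v in sys.argv[1:]]; d=np.array(a[:3])-p
    print("shift now",np.round(M.T@d*100,2))
    if len(a)>3:
        T=Ro.from_matrix(np.c_[[np.cos(a[3]),np.sin(a[3]),0],[np.sin(a[3]),-np.cos(a[3]),0],[0,0,-1]])
        print("rotvec",np.round((r.inv()*T).as_rotvec(),3),"shift after",np.round(T.as_matrix().T@d*100,2))
E
python3 to.py .40 -.17 .25 1.571
```

```text
t 1.1 pos [ 0.1375 -0.6097  0.2313] phi 0.2219 tilt [ 0. -0.] q [ 1.38  0.69 -0.19  1.57  0.16  0.9  -0.22] w 0.0853 F [ 0.3  0.1 -0.3]
shift now [ 35.28 -37.12  -1.87]
rotvec [ 0.     0.    -1.349] shift after [43.97 26.26 -1.87]
```

Emit:
{"name": "drive_tool", "arguments": {"commands": [{"x": 2.5, "y": -2.4, "z": -0.3, "rx": 0, "ry": 0, "rz": 0, "gripper": 8.5}, {"x": 2.5, "y": -2.4, "z": -0.3, "rx": 0, "ry": 0, "rz": 0, "gripper": 8.5}, {"x": 2.5, "y": -2.4, "z": -0.3, "rx": 0, "ry": 0, "rz": 0, "gripper": 8.5}, {"x": 2.5, "y": -2.4, "z": -0.3, "rx": 0, "ry": 0, "rz": 0, "gripper": 8.5}, {"x": 2.5, "y": -2.4, "z": -0.3, "rx": 0, "ry": 0, "rz": 0, "gripper": 8.5}, {"x": 2.5, "y": -2.4, "z": -0.3, "rx": 0, "ry": 0, "rz": 0, "gripper": 8.5}, {"x": 2.5, "y": -2.4, "z": -0.3, "rx": 0, "ry": 0, "rz": 0, "gripper": 8.5}, {"x": 2.5, "y": -2.4, "z": 0, "rx": 0, "ry": 0, "rz": 0, "gripper": 8.5}, {"x": 2.5, "y": -2.4, "z": 0, "rx": 0, "ry": 0, "rz": 0, "gripper": 8.5}, {"x": 2.5, "y": -2.4, "z": 0, "rx": 0, "ry": 0, "rz": 0, "gripper": 8.5}], "force": 40}}

```text
clock: 1.93
eef_pos: [0.3294, -0.3192, 0.2526]
tcp_rot: [0.994, 0.111, 0.0, 0.0]
force: [0.7, 0.3, -0.2]
grip_width: 0.0851
finger_force: 0.0
```

Emit:
{"name": "drive_tool", "arguments": {"commands": [{"x": 2.0, "y": -2.6, "z": 0, "rx": 0, "ry": 0, "rz": 0, "gripper": 8.5}, {"x": 2.0, "y": -2.6, "z": 0, "rx": 0, "ry": 0, "rz": 0, "gripper": 8.5}, {"x": 2.0, "y": -2.6, "z": 0, "rx": 0, "ry": 0, "rz": 0, "gripper": 8.5}, {"x": 2.0, "y": -2.6, "z": 0, "rx": 0, "ry": 0, "rz": 0, "gripper": 8.5}, {"x": 2.0, "y": -2.8, "z": 0, "rx": 0, "ry": 0, "rz": 0, "gripper": 8.5}, {"x": 1.8, "y": -3.5, "z": 0, "rx": 0, "ry": 0, "rz": 0, "gripper": 8.5}, {"x": 1.8, "y": -3.5, "z": 0, "rx": 0, "ry": 0, "rz": 0, "gripper": 8.5}, {"x": 1.8, "y": -3.5, "z": 0, "rx": 0, "ry": 0, "rz": 0, "gripper": 8.5}, {"x": 1.8, "y": -3.5, "z": 0, "rx": 0, "ry": 0, "rz": 0, "gripper": 8.5}, {"x": 1.8, "y": -3.5, "z": 0, "rx": 0, "ry": 0, "rz": 0, "gripper": 8.5}]}}

```text
clock: 2.77
eef_pos: [0.4467, 0.0227, 0.2526]
tcp_rot: [0.994, 0.111, 0.0, 0.0]
force: [1.1, -0.8, -0.2]
grip_width: 0.0849
finger_force: 0.0
```

```bash
python3 to.py .6794 .0462 .006 1.571
```

```text
t 2.77 pos [0.4467 0.0227 0.2526] phi 0.2219 tilt [ 0.001 -0.   ] q [-0.03  0.43 -0.17  2.05  0.12  0.67 -1.63] w 0.0849 F [ 1.1 -0.8 -0.2]
shift now [23.19  2.82 24.67]
rotvec [ 1.000e-03 -0.000e+00 -1.349e+00] shift after [ 2.35 23.27 24.66]
```

Emit:
{"name": "drive_tool", "arguments": {"commands": [{"x": 0, "y": 0, "z": 1.2, "rx": 0, "ry": 0, "rz": -0.123, "gripper": 8.5}, {"x": 0, "y": 0, "z": 1.2, "rx": 0, "ry": 0, "rz": -0.123, "gripper": 8.5}, {"x": 0, "y": 0, "z": 1.2, "rx": 0, "ry": 0, "rz": -0.123, "gripper": 8.5}, {"x": 0, "y": 0, "z": 1.2, "rx": 0, "ry": 0, "rz": -0.123, "gripper": 8.5}, {"x": 0, "y": 0, "z": 1.2, "rx": 0, "ry": 0, "rz": -0.123, "gripper": 8.5}, {"x": 0, "y": 0, "z": 1.2, "rx": 0, "ry": 0, "rz": -0.123, "gripper": 8.5}, {"x": 0, "y": 0, "z": 1.2, "rx": 0, "ry": 0, "rz": -0.123, "gripper": 8.5}, {"x": 0, "y": 0, "z": 1.2, "rx": 0, "ry": 0, "rz": -0.123, "gripper": 8.5}, {"x": 0, "y": 0, "z": 1.2, "rx": 0, "ry": 0, "rz": -0.123, "gripper": 8.5}, {"x": 0, "y": 0, "z": 1.2, "rx": 0, "ry": 0, "rz": -0.123, "gripper": 8.5}]}}

```text
clock: 3.6
eef_pos: [0.4468, 0.0207, 0.1319]
tcp_rot: [0.746, 0.666, 0.0, 0.0]
force: [0.4, -0.1, -0.3]
grip_width: 0.0852
finger_force: 0.0
```

Emit:
{"name": "drive_tool", "arguments": {"commands": [{"x": 0, "y": 0, "z": 0, "rx": 0, "ry": 0, "rz": -0.119, "gripper": 8.5}, {"x": 0.3, "y": 2.9, "z": 0.7, "rx": 0, "ry": 0, "rz": 0, "gripper": 8.5}, {"x": 0.3, "y": 2.9, "z": 0.7, "rx": 0, "ry": 0, "rz": 0, "gripper": 8.5}, {"x": 0.3, "y": 2.9, "z": 0.7, "rx": 0, "ry": 0, "rz": 0, "gripper": 8.5}, {"x": 0.3, "y": 2.9, "z": 0.7, "rx": 0, "ry": 0, "rz": 0, "gripper": 8.5}, {"x": 0.3, "y": 2.9, "z": 0.7, "rx": 0, "ry": 0, "rz": 0, "gripper": 8.5}, {"x": 0.3, "y": 2.9, "z": 0.7, "rx": 0, "ry": 0, "rz": 0, "gripper": 8.5}, {"x": 0.3, "y": 2.9, "z": 0.7, "rx": 0, "ry": 0, "rz": 0, "gripper": 8.5}, {"x": 0.2, "y": 2.9, "z": 0.7, "rx": 0, "ry": 0, "rz": 0, "gripper": 8.5}, {"x": 0, "y": 0, "z": 0, "rx": 0, "ry": 0, "rz": 0, "gripper": 8.5}]}}

```text
clock: 4.43
eef_pos: [0.6835, 0.0438, 0.075]
tcp_rot: [0.708, 0.706, 0.002, 0.001]
force: [0.4, -0.2, -0.2]
grip_width: 0.0848
finger_force: 0.0
```

```bash
python3 to.py .6794 .0462 .006 1.571
```

```text
t 4.43 pos [0.6835 0.0438 0.075 ] phi 1.5682 tilt [0.005 0.001] q [ 0.11  0.99 -0.48  1.47  0.57  0.81 -0.58] w 0.0848 F [ 0.4 -0.2 -0.2]
shift now [ 0.23 -0.44  6.89]
rotvec [ 0.005 -0.001 -0.003] shift after [ 0.24 -0.41  6.9 ]
```

Emit:
{"name": "drive_tool", "arguments": {"commands": [{"x": 0, "y": 0, "z": 1.5, "rx": 0, "ry": 0, "rz": 0, "gripper": 8.5}, {"x": 0, "y": 0, "z": 1.5, "rx": 0, "ry": 0, "rz": 0, "gripper": 8.5}, {"x": 0, "y": 0, "z": 1.5, "rx": 0, "ry": 0, "rz": 0, "gripper": 8.5}, {"x": 0, "y": 0, "z": 0, "rx": 0, "ry": 0, "rz": 0, "gripper": 8.5}]}}

```text
clock: 4.77
eef_pos: [0.6741, 0.0427, 0.0269]
tcp_rot: [0.707, 0.707, -0.004, -0.002]
force: [-0.5, -0.7, -0.6]
grip_width: 0.0843
finger_force: 0.0
```

```bash
python3 to.py .6794 .0462 .006 1.571
```

```text
t 4.77 pos [0.6741 0.0427 0.0269] phi 1.5719 tilt [-0.008 -0.002] q [ 0.09  1.05 -0.45  1.5   0.6   0.74 -0.61] w 0.0843 F [-0.5 -0.7 -0.6]
shift now [0.36 0.54 2.08]
rotvec [-0.008  0.002  0.001] shift after [0.35 0.53 2.09]
```

Emit:
{"name": "drive_tool", "arguments": {"commands": [{"x": 0.2, "y": 0, "z": 0.6, "rx": 0, "ry": 0, "rz": 0, "gripper": 8.5}, {"x": 0, "y": 0, "z": 0.6, "rx": 0, "ry": 0, "rz": 0, "gripper": 8.5}, {"x": 0, "y": 0, "z": 0.6, "rx": 0, "ry": 0, "rz": 0, "gripper": 8.5}, {"x": 0, "y": 0, "z": 0, "rx": 0, "ry": 0, "rz": 0, "gripper": 8.5}, {"x": 0, "y": 0, "z": 0, "rx": 0, "ry": 0, "rz": 0, "gripper": 8.5}]}}

```text
clock: 5.18
eef_pos: [0.6783, 0.0456, 0.0132]
tcp_rot: [0.707, 0.707, -0.0, 0.0]
force: [0.1, -0.2, 0.5]
grip_width: 0.085
finger_force: 0.0
```

```bash
python3 to.py .6794 .0462 .006 1.571
```

```text
t 5.18 pos [0.6783 0.0456 0.0132] phi 1.5709 tilt [-0. -0.] q [ 0.09  1.07 -0.44  1.5   0.61  0.72 -0.62] w 0.085 F [ 0.1 -0.2  0.5]
shift now [0.06 0.11 0.72]
rotvec [-0.  0. -0.] shift after [0.06 0.11 0.72]
```

Emit:
{"name": "drive_tool", "arguments": {"commands": [{"x": 0, "y": 0.1, "z": 0.4, "rx": 0, "ry": 0, "rz": 0, "gripper": 8.5}, {"x": 0, "y": 0, "z": 0.3, "rx": 0, "ry": 0, "rz": 0, "gripper": 8.5}, {"x": 0, "y": 0, "z": 0, "rx": 0, "ry": 0, "rz": 0, "gripper": 4}, {"x": 0, "y": 0, "z": 0, "rx": 0, "ry": 0, "rz": 0, "gripper": 4}, {"x": 0, "y": 0, "z": 0, "rx": 0, "ry": 0, "rz": 0, "gripper": 4}, {"x": 0, "y": 0, "z": 0, "rx": 0, "ry": 0, "rz": 0, "gripper": 4}, {"x": 0, "y": 0, "z": 0, "rx": 0, "ry": 0, "rz": 0, "gripper": 4}, {"x": 0, "y": 0, "z": 0, "rx": 0, "ry": 0, "rz": 0, "gripper": 4}]}}

```text
clock: 5.85
eef_pos: [0.6795, 0.0457, 0.0069]
tcp_rot: [0.707, 0.707, 0.0, 0.0]
force: [-2.4, -0.6, 5.3]
grip_width: 0.049
finger_force: 40.9
```

```bash
python3 to.py .6794 .0462 .006 1.571
```

```text
t 5.85 pos [0.6795 0.0457 0.0069] phi 1.5707 tilt [ 0. -0.] q [ 0.08  1.08 -0.44  1.49  0.62  0.71 -0.63] w 0.049 F [-2.4 -0.6  5.3]
shift now [ 0.05 -0.01  0.09]
rotvec [ 0.  0. -0.] shift after [ 0.05 -0.01  0.09]
```

Emit:
{"name": "drive_tool", "arguments": {"commands": [{"x": 0, "y": 0, "z": -1, "rx": 0, "ry": 0, "rz": 0, "gripper": 4}, {"x": 0, "y": 0, "z": -2, "rx": 0, "ry": 0, "rz": 0, "gripper": 4}, {"x": 0, "y": 0, "z": -2.5, "rx": 0, "ry": 0, "rz": 0, "gripper": 4}, {"x": 0, "y": 0, "z": -2, "rx": 0, "ry": 0, "rz": 0, "gripper": 4}, {"x": 0, "y": -1, "z": -1, "rx": 0, "ry": 0, "rz": 0, "gripper": 4}, {"x": -0.6, "y": -2, "z": 0, "rx": 0, "ry": 0, "rz": 0, "gripper": 4}, {"x": -1, "y": -3, "z": 0, "rx": 0, "ry": 0, "rz": 0, "gripper": 4}, {"x": -1, "y": -3, "z": 0, "rx": 0, "ry": 0, "rz": 0, "gripper": 4}, {"x": -1, "y": -3, "z": 0, "rx": 0, "ry": 0, "rz": 0, "gripper": 4}, {"x": -1, "y": -3, "z": 0, "rx": 0, "ry": 0, "rz": 0, "gripper": 4}]}}

```text
clock: 6.68
eef_pos: [0.5283, -0.0007, 0.0918]
tcp_rot: [0.707, 0.707, 0.001, 0.0]
force: [0.1, -0.5, -0.7]
grip_width: 0.0493
finger_force: 41.5
```

```bash
python3 to.py .4057 -.2839 .013 1.571; python3 - <<'E'
from h import *
im=robot.get_image("side"); cv2.imwrite("pics/s1.png",cv2.resize(im[150:350,230:430],None,fx=3,fy=3,interpolation=cv2.INTER_CUBIC))
E
```

```text
t 6.68 pos [ 0.5283 -0.0007  0.0918] phi 1.5706 tilt [0.001 0.001] q [ 0.17  0.81 -0.42  1.96  0.66  0.5  -0.73] w 0.0493 F [ 0.1 -0.5 -0.7]
shift now [-28.33 -12.26   7.86]
rotvec [ 0.001 -0.001 -0.   ] shift after [-28.32 -12.26   7.88]
```

View pics/s1.png

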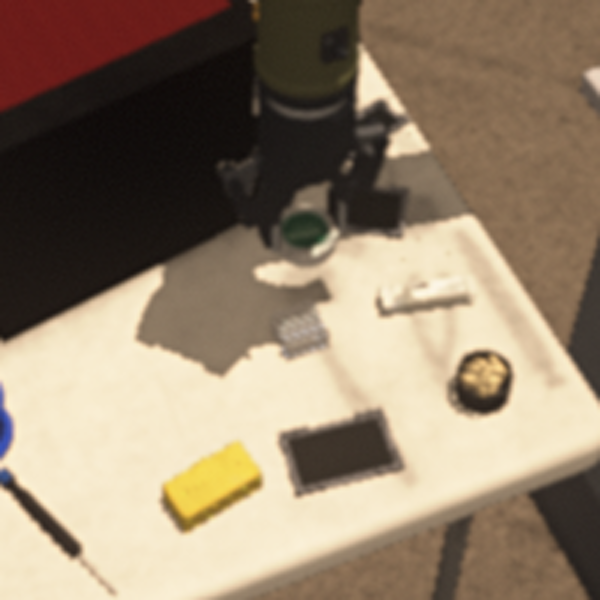

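```bash
python3 - <<'E'
from fit import *
s=robot.state(); print(s["eef_pos"])
ims={c:robot.get_image(c) for c in ("top","side")}
p=s["eef_pos"]; z0=p[2]-.007
x,f,cr=fit("tin",{"side":ims["side"]},(p[0],p[1]+.005),[0],z0); print(x,f)
print(proj("top",[p]),proj("side",[p]))
ov=[]
for c in ims:
    im=ims[c]; u,v=np.round(proj(c,[[*p[:2],z0]])[0]).astype(int)
    for q,col in ((p[:2],(0,0,255)),):
        o=outline("tin",c,[*q,0],z0); cr2=cv2.resize(im[v-40:v+40,u-40:u+40],None,fx=5,fy=5,interpolation=cv2.INTER_CUBIC)
        cv2.polylines(cr2,[np.round((o-[u-40,v-40]+.5)*5).astype(np.int32)],True,col,1); ov.append(cr2)
cv2.imwrite("pics/held.png",np.hstack(ov))
E
```

```text
[ 0.5188 -0.0046  0.091 ]
[ 0.5216  0.0066 -0.0187] 25.693423304314166
[[264.9009 201.4482]] [[334.0778 226.8291]]
```

View pics/held.png

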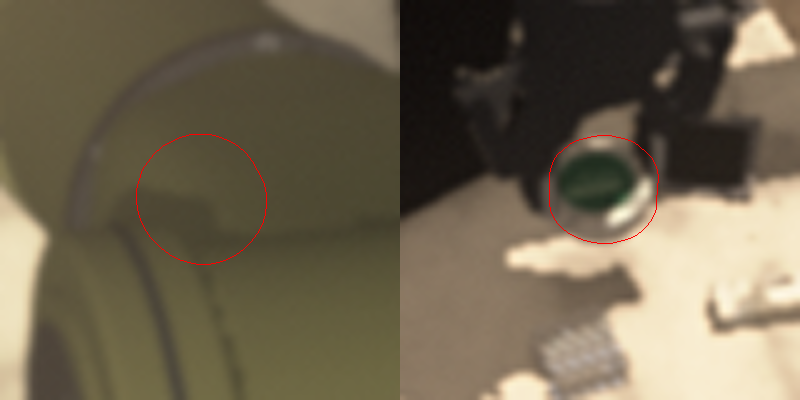

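Emit:
{"name": "drive_tool", "arguments": {"commands": [{"x": -0.8, "y": -1.5, "z": 0, "rx": 0, "ry": 0, "rz": 0, "gripper": 4}, {"x": -1.4, "y": -2.8, "z": 0, "rx": 0, "ry": 0, "rz": 0, "gripper": 4}, {"x": -1.4, "y": -2.8, "z": 0, "rx": 0, "ry": 0, "rz": 0, "gripper": 4}, {"x": -2, "y": -2.8, "z": 0, "rx": 0, "ry": 0, "rz": 0, "gripper": 4}, {"x": -3.5, "y": -0.5, "z": 0, "rx": 0, "ry": 0, "rz": 0, "gripper": 4}, {"x": -3.5, "y": -0.3, "z": 0, "rx": 0, "ry": 0, "rz": 0, "gripper": 4}, {"x": -3.5, "y": -0.2, "z": 0, "rx": 0, "ry": 0, "rz": 0, "gripper": 4}, {"x": -3.5, "y": -0.2, "z": 0, "rx": 0, "ry": 0, "rz": 0, "gripper": 4}, {"x": -3.5, "y": -0.2, "z": 0, "rx": 0, "ry": 0, "rz": 0, "gripper": 4}, {"x": -3.5, "y": 0, "z": 1, "rx": 0, "ry": 0, "rz": 0, "gripper": 4}]}}

```text
clock: 7.67
eef_pos: [0.4186, -0.269, 0.0827]
tcp_rot: [0.707, 0.707, 0.001, 0.002]
force: [1.5, 0.9, -1.5]
grip_width: 0.0494
finger_force: 41.6
```

Emit:
{"name": "drive_tool", "arguments": {"commands": [{"x": -1, "y": 0, "z": 1, "rx": 0, "ry": 0, "rz": 0, "gripper": 4}, {"x": 0, "y": 0, "z": 1.5, "rx": 0, "ry": 0, "rz": 0, "gripper": 4}, {"x": 0, "y": 0, "z": 1, "rx": 0, "ry": 0, "rz": 0, "gripper": 4}, {"x": 0, "y": 0, "z": 0, "rx": 0, "ry": 0, "rz": 0, "gripper": 4}, {"x": 0, "y": 0, "z": 0, "rx": 0, "ry": 0, "rz": 0, "gripper": 4}, {"x": 0, "y": 0, "z": 0, "rx": 0, "ry": 0, "rz": 0, "gripper": 4}]}}

```text
clock: 8.17
eef_pos: [0.4177, -0.276, 0.0468]
tcp_rot: [0.707, 0.707, 0.0, 0.001]
force: [0.3, -0.1, -0.5]
grip_width: 0.049
finger_force: 41.6
```

```bash
python3 to.py .4057 -.2839 .0105 1.571
```

```text
t 8.17 pos [ 0.4177 -0.276   0.0468] phi 1.5718 tilt [ 0.002 -0.   ] q [ 0.72  0.87 -0.37  2.06  0.88  0.37 -0.37] w 0.049 F [ 0.3 -0.1 -0.5]
shift now [-0.78 -1.2   3.62]
rotvec [0.002 0.    0.001] shift after [-0.79 -1.2   3.63]
```

Emit:
{"name": "drive_tool", "arguments": {"commands": [{"x": -0.4, "y": -0.6, "z": 0, "rx": 0, "ry": 0, "rz": 0, "gripper": 4}, {"x": -0.4, "y": -0.6, "z": 0.6, "rx": 0, "ry": 0, "rz": 0, "gripper": 4}, {"x": 0, "y": 0, "z": 0.8, "rx": 0, "ry": 0, "rz": 0, "gripper": 4}, {"x": 0, "y": 0, "z": 0.8, "rx": 0, "ry": 0, "rz": 0, "gripper": 4}, {"x": 0, "y": 0, "z": 0, "rx": 0, "ry": 0, "rz": 0, "gripper": 4}, {"x": 0, "y": 0, "z": 0, "rx": 0, "ry": 0, "rz": 0, "gripper": 4}]}}

```text
clock: 8.67
eef_pos: [0.4043, -0.2839, 0.0236]
tcp_rot: [0.707, 0.707, -0.0, -0.001]
force: [-0.2, 0.1, 0.0]
grip_width: 0.0493
finger_force: 41.6
```

```bash
python3 to.py .4057 -.2839 .0105 1.571
```

```text
t 8.67 pos [ 0.4043 -0.2839  0.0236] phi 1.5715 tilt [-0.001  0.   ] q [ 0.7   0.91 -0.29  2.08  0.94  0.29 -0.41] w 0.0493 F [-0.2  0.1  0. ]
shift now [-0.    0.14  1.31]
rotvec [-0.001 -0.     0.001] shift after [-0.    0.14  1.31]
```

Emit:
{"name": "drive_tool", "arguments": {"commands": [{"x": 0, "y": 0.1, "z": 0.5, "rx": 0, "ry": 0, "rz": 0, "gripper": 4}, {"x": 0, "y": 0, "z": 0.5, "rx": 0, "ry": 0, "rz": 0, "gripper": 4}, {"x": 0, "y": 0, "z": 0.3, "rx": 0, "ry": 0, "rz": 0, "gripper": 4}, {"x": 0, "y": 0, "z": 0, "rx": 0, "ry": 0, "rz": 0, "gripper": 4}, {"x": 0, "y": 0, "z": 0, "rx": 0, "ry": 0, "rz": 0, "gripper": 4}]}}

```text
clock: 9.08
eef_pos: [0.4054, -0.2842, 0.0111]
tcp_rot: [0.707, 0.707, -0.0, -0.0]
force: [0.7, 0.2, -1.1]
grip_width: 0.0492
finger_force: 41.6
```

```bash
python3 to.py .4057 -.2839 .0105 1.571
```

```text
t 9.08 pos [ 0.4054 -0.2842  0.0111] phi 1.5712 tilt [-0.  0.] q [ 0.68  0.93 -0.26  2.08  0.96  0.25 -0.43] w 0.0492 F [ 0.7  0.2 -1.1]
shift now [0.03 0.03 0.06]
rotvec [-0. -0.  0.] shift after [0.03 0.03 0.06]
```

Emit:
{"name": "drive_tool", "arguments": {"commands": [{"x": 0, "y": 0, "z": 0.1, "rx": 0, "ry": 0, "rz": 0, "gripper": 7.5}, {"x": 0, "y": 0, "z": 0, "rx": 0, "ry": 0, "rz": 0, "gripper": 7.5}, {"x": 0, "y": 0, "z": 0, "rx": 0, "ry": 0, "rz": 0, "gripper": 7.5}, {"x": 0, "y": 0, "z": 0, "rx": 0, "ry": 0, "rz": 0, "gripper": 7.5}, {"x": 0, "y": 0, "z": -0.5, "rx": 0, "ry": 0, "rz": 0, "gripper": 7.5}, {"x": 0, "y": 0, "z": -1.5, "rx": 0, "ry": 0, "rz": 0, "gripper": 7.5}, {"x": 0, "y": 0, "z": -2, "rx": 0, "ry": 0, "rz": 0, "gripper": 7.5}, {"x": 0, "y": 0, "z": -2, "rx": 0, "ry": 0, "rz": 0.12, "gripper": 7.5}, {"x": 0, "y": 0, "z": -2, "rx": 0, "ry": 0, "rz": 0.12, "gripper": 7.5}, {"x": 0, "y": 0, "z": -1, "rx": 0, "ry": 0, "rz": 0.12, "gripper": 7.5}]}}

```text
clock: 9.92
eef_pos: [0.406, -0.2846, 0.1026]
tcp_rot: [0.824, 0.567, 0.001, 0.001]
force: [0.1, 0.4, 0.3]
grip_width: 0.0751
finger_force: 0.0
```

Emit:
{"name": "drive_tool", "arguments": {"commands": [{"x": 0, "y": 0, "z": 0, "rx": 0, "ry": 0, "rz": 0.12, "gripper": 7.5}, {"x": 0, "y": 0, "z": 0, "rx": 0, "ry": 0, "rz": 0.12, "gripper": 7.5}, {"x": 0, "y": 0, "z": 0, "rx": 0, "ry": 0, "rz": 0.12, "gripper": 7.5}, {"x": 0, "y": 0, "z": 0, "rx": 0, "ry": 0, "rz": 0.12, "gripper": 7.5}, {"x": 0, "y": 0, "z": 0, "rx": 0, "ry": 0, "rz": 0.12, "gripper": 7.5}, {"x": 0, "y": 0, "z": 0, "rx": 0, "ry": 0, "rz": 0.12, "gripper": 7.5}, {"x": 0, "y": 0, "z": 0, "rx": 0, "ry": 0, "rz": 0.12, "gripper": 7.5}, {"x": 0, "y": 0, "z": 0, "rx": 0, "ry": 0, "rz": 0.12, "gripper": 7.5}, {"x": 0, "y": 0, "z": 0, "rx": 0, "ry": 0, "rz": 0.12, "gripper": 7.5}, {"x": 0, "y": 0, "z": 0, "rx": 0, "ry": 0, "rz": 0.13, "gripper": 7.5}]}}

```text
clock: 10.75
eef_pos: [0.4054, -0.2841, 0.1007]
tcp_rot: [1.0, -0.0, 0.0, -0.0]
force: [0.3, 0.3, -0.4]
grip_width: 0.0749
finger_force: 0.0
```

```bash
python3 to.py .5456 .0305 .006 0.0; python3 - <<'E'
from h import *
im=robot.get_image("side"); cv2.imwrite("pics/s2.png",cv2.resize(im[110:260,280:430],None,fx=3.5,fy=3.5,interpolation=cv2.INTER_CUBIC))
E
```

```text
t 10.75 pos [ 0.4054 -0.2841  0.1007] phi -0.0 tilt [0. 0.] q [ 0.58  0.74 -0.11  2.07  0.22  0.34 -1.27] w 0.0749 F [ 0.3  0.3 -0.4]
shift now [ 14.02 -31.46   9.49]
rotvec [-0. -0. -0.] shift after [ 14.02 -31.46   9.47]
```

View pics/s2.png

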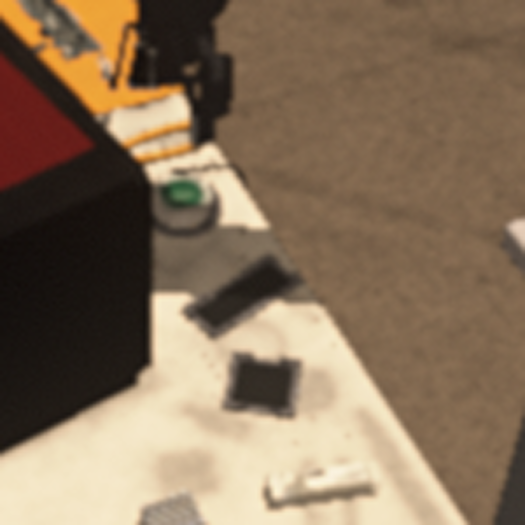

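Emit:
{"name": "drive_tool", "arguments": {"commands": [{"x": 0, "y": -1.5, "z": 0, "rx": 0, "ry": 0, "rz": 0, "gripper": 7.5}, {"x": 0, "y": -3, "z": 0, "rx": 0, "ry": 0, "rz": 0, "gripper": 7.5}, {"x": 0, "y": -3.6, "z": 0, "rx": 0, "ry": 0, "rz": 0, "gripper": 7.5}, {"x": 0, "y": -3.6, "z": 0, "rx": 0, "ry": 0, "rz": 0, "gripper": 7.5}, {"x": 0, "y": -3.6, "z": 0, "rx": 0, "ry": 0, "rz": 0, "gripper": 7.5}, {"x": 0.5, "y": -3.6, "z": 0, "rx": 0, "ry": 0, "rz": 0, "gripper": 7.5}, {"x": 2, "y": -3.4, "z": 0, "rx": 0, "ry": 0, "rz": 0, "gripper": 7.5}, {"x": 3, "y": -3, "z": 0, "rx": 0, "ry": 0, "rz": 0, "gripper": 7.5}, {"x": 3, "y": -2.5, "z": 0, "rx": 0, "ry": 0, "rz": 0, "gripper": 7.5}, {"x": 2.5, "y": -2, "z": 0.5, "rx": 0, "ry": 0, "rz": 0, "gripper": 7.5}]}}

```text
clock: 11.63
eef_pos: [0.5156, 0.0175, 0.0964]
tcp_rot: [1.0, 0.006, 0.001, -0.001]
force: [0.9, -0.8, -0.3]
grip_width: 0.0751
finger_force: 0.0
```

Emit:
{"name": "drive_tool", "arguments": {"commands": [{"x": 2, "y": -1.2, "z": 1, "rx": 0, "ry": 0, "rz": 0, "gripper": 7.5}, {"x": 1, "y": -0.5, "z": 2, "rx": 0, "ry": 0, "rz": 0, "gripper": 7.5}, {"x": 0, "y": 0, "z": 2, "rx": 0, "ry": 0, "rz": 0, "gripper": 7.5}, {"x": 0, "y": 0, "z": 1, "rx": 0, "ry": 0, "rz": 0, "gripper": 7.5}, {"x": 0, "y": 0, "z": 0, "rx": 0, "ry": 0, "rz": 0, "gripper": 7.5}, {"x": 0, "y": 0, "z": 0, "rx": 0, "ry": 0, "rz": 0, "gripper": 7.5}]}}

```text
clock: 12.13
eef_pos: [0.5421, 0.0304, 0.0353]
tcp_rot: [1.0, 0.003, -0.001, 0.0]
force: [0.6, -0.6, 1.6]
grip_width: 0.0748
finger_force: 0.0
```

```bash
python3 to.py .5456 .0305 .006 0.0
```

```text
t 12.13 pos [0.5421 0.0304 0.0353] phi 0.0062 tilt [-0.002 -0.   ] q [-0.14  0.9   0.    1.95 -0.01  0.3  -1.7 ] w 0.0748 F [ 0.6 -0.6  1.6]
shift now [ 0.36 -0.01  2.93]
rotvec [0.    0.002 0.006] shift after [ 0.35 -0.01  2.93]
```

Emit:
{"name": "drive_tool", "arguments": {"commands": [{"x": 0.3, "y": 0, "z": 1, "rx": 0, "ry": 0, "rz": 0, "gripper": 7.5}, {"x": 0, "y": 0, "z": 1, "rx": 0, "ry": 0, "rz": 0, "gripper": 7.5}, {"x": 0, "y": 0, "z": 0.8, "rx": 0, "ry": 0, "rz": 0, "gripper": 7.5}, {"x": 0, "y": 0, "z": 0, "rx": 0, "ry": 0, "rz": 0, "gripper": 7.5}, {"x": 0, "y": 0, "z": 0, "rx": 0, "ry": 0, "rz": 0, "gripper": 7.5}]}}

```text
clock: 12.55
eef_pos: [0.5455, 0.0308, 0.0067]
tcp_rot: [1.0, 0.003, -0.001, 0.0]
force: [0.3, -0.1, 0.7]
grip_width: 0.075
finger_force: 0.0
```

Emit:
{"name": "drive_tool", "arguments": {"commands": [{"x": 0, "y": 0, "z": 0, "rx": 0, "ry": 0, "rz": 0, "gripper": 3}, {"x": 0, "y": 0, "z": 0, "rx": 0, "ry": 0, "rz": 0, "gripper": 3}, {"x": 0, "y": 0, "z": 0, "rx": 0, "ry": 0, "rz": 0, "gripper": 3}, {"x": 0, "y": 0, "z": 0, "rx": 0, "ry": 0, "rz": 0, "gripper": 3}, {"x": 0, "y": 0, "z": 0, "rx": 0, "ry": 0, "rz": 0, "gripper": 3}, {"x": 0, "y": 0, "z": 0, "rx": 0, "ry": 0, "rz": 0, "gripper": 3}]}}

```text
clock: 13.05
eef_pos: [0.5463, 0.0309, 0.0078]
tcp_rot: [1.0, 0.003, 0.0, 0.0]
force: [-1.3, -0.2, 5.4]
grip_width: 0.0377
finger_force: 41.1
```

```bash
python3 to.py .4256 -.072 .0105 1.0
```

```text
t 13.05 pos [0.5463 0.0309 0.0078] phi 0.0058 tilt [ 0.001 -0.   ] q [-0.14  0.95  0.    1.94 -0.    0.25 -1.7 ] w 0.0377 F [-1.3 -0.2  5.4]
shift now [-12.13  10.23  -0.28]
rotvec [ 0.    -0.001 -0.994] shift after [-15.19  -4.6   -0.27]
```

Emit:
{"name": "drive_tool", "arguments": {"commands": [{"x": 0, "y": 0, "z": -1, "rx": 0, "ry": 0, "rz": 0, "gripper": 3}, {"x": 0, "y": 0, "z": -2, "rx": 0, "ry": 0, "rz": 0, "gripper": 3}, {"x": -1, "y": 0, "z": -2, "rx": 0, "ry": 0, "rz": 0, "gripper": 3}, {"x": -2.5, "y": 0, "z": -1, "rx": 0, "ry": 0, "rz": 0, "gripper": 3}, {"x": -3, "y": 0.7, "z": 0, "rx": 0, "ry": 0, "rz": 0, "gripper": 3}, {"x": -3, "y": 2, "z": 0, "rx": 0, "ry": 0, "rz": 0, "gripper": 3}, {"x": -1.6, "y": 3, "z": 0, "rx": 0, "ry": 0, "rz": 0, "gripper": 3}, {"x": -0.8, "y": 3, "z": 0, "rx": 0, "ry": 0, "rz": 0, "gripper": 3}, {"x": -0.2, "y": 1.5, "z": 0, "rx": 0, "ry": 0, "rz": 0, "gripper": 3}, {"x": 0, "y": 0, "z": 0, "rx": 0, "ry": 0, "rz": -0.114, "gripper": 3}]}}

```text
clock: 13.88
eef_pos: [0.4242, -0.0763, 0.0678]
tcp_rot: [0.998, 0.057, -0.001, 0.002]
force: [0.6, 0.7, -0.2]
grip_width: 0.0376
finger_force: 40.4
```

Emit:
{"name": "drive_tool", "arguments": {"commands": [{"x": 0, "y": 0, "z": 0, "rx": 0, "ry": 0, "rz": -0.11, "gripper": 3}, {"x": 0, "y": 0, "z": 0, "rx": 0, "ry": 0, "rz": -0.11, "gripper": 3}, {"x": 0, "y": 0, "z": 0.5, "rx": 0, "ry": 0, "rz": -0.11, "gripper": 3}, {"x": 0, "y": 0, "z": 0.5, "rx": 0, "ry": 0, "rz": -0.11, "gripper": 3}, {"x": 0, "y": 0, "z": 0.5, "rx": 0, "ry": 0, "rz": -0.11, "gripper": 3}, {"x": 0, "y": 0, "z": 0.5, "rx": 0, "ry": 0, "rz": -0.11, "gripper": 3}, {"x": 0, "y": 0, "z": 0.5, "rx": 0, "ry": 0, "rz": -0.11, "gripper": 3}, {"x": 0, "y": 0, "z": 0.5, "rx": 0, "ry": 0, "rz": -0.11, "gripper": 3}, {"x": 0, "y": 0, "z": 0, "rx": 0, "ry": 0, "rz": 0, "gripper": 3}, {"x": 0, "y": 0, "z": 0, "rx": 0, "ry": 0, "rz": 0, "gripper": 3}]}}

```text
clock: 14.72
eef_pos: [0.4254, -0.0722, 0.0425]
tcp_rot: [0.903, 0.43, -0.001, 0.0]
force: [-0.4, 0.0, -0.4]
grip_width: 0.0379
finger_force: 40.4
```

```bash
python3 to.py .4256 -.072 .0115 1.0
```

```text
t 14.72 pos [ 0.4254 -0.0722  0.0425] phi 0.8883 tilt [-0.001 -0.001] q [ 0.09  0.84 -0.05  2.27  0.95  0.04 -1.57] w 0.0379 F [-0.4  0.  -0.4]
shift now [0.03 0.   3.1 ]
rotvec [ 0.     0.002 -0.112] shift after [0.03 0.01 3.1 ]
```

Emit:
{"name": "drive_tool", "arguments": {"commands": [{"x": 0, "y": 0, "z": 0, "rx": 0, "ry": 0, "rz": -0.056, "gripper": 3}, {"x": 0, "y": 0, "z": 0, "rx": 0, "ry": 0, "rz": -0.056, "gripper": 3}, {"x": 0, "y": 0, "z": 0.6, "rx": 0, "ry": 0, "rz": 0, "gripper": 3}, {"x": 0, "y": 0, "z": 0.6, "rx": 0, "ry": 0, "rz": 0, "gripper": 3}, {"x": 0, "y": 0, "z": 0.6, "rx": 0, "ry": 0, "rz": 0, "gripper": 3}, {"x": 0, "y": 0, "z": 0, "rx": 0, "ry": 0, "rz": 0, "gripper": 3}, {"x": 0, "y": 0, "z": 0, "rx": 0, "ry": 0, "rz": 0, "gripper": 3}]}}

```text
clock: 15.3
eef_pos: [0.426, -0.0727, 0.0307]
tcp_rot: [0.877, 0.48, -0.002, 0.0]
force: [-0.1, 0.1, -0.4]
grip_width: 0.0379
finger_force: 40.4
```

```bash
python3 to.py .4256 -.072 .0115 1.0
```

```text
t 15.3 pos [ 0.426  -0.0727  0.0307] phi 1.0008 tilt [-0.002 -0.002] q [ 0.09  0.87 -0.05  2.27  1.52  0.04 -2.04] w 0.0379 F [-0.1  0.1 -0.4]
shift now [ 0.05 -0.07  1.92]
rotvec [-0.001  0.003  0.001] shift after [ 0.04 -0.07  1.92]
```

Emit:
{"name": "drive_tool", "arguments": {"commands": [{"x": 0, "y": 0, "z": 0.5, "rx": 0, "ry": 0, "rz": 0, "gripper": 3}, {"x": 0, "y": 0, "z": 0.5, "rx": 0, "ry": 0, "rz": 0, "gripper": 3}, {"x": 0, "y": 0, "z": 0.5, "rx": 0, "ry": 0, "rz": 0, "gripper": 3}, {"x": 0, "y": 0, "z": 0, "rx": 0, "ry": 0, "rz": 0, "gripper": 3}, {"x": 0, "y": 0, "z": 0, "rx": 0, "ry": 0, "rz": 0, "gripper": 3}]}}

```text
clock: 15.72
eef_pos: [0.4255, -0.0728, 0.0156]
tcp_rot: [0.877, 0.48, -0.002, -0.0]
force: [0.9, 0.1, 0.4]
grip_width: 0.0376
finger_force: 40.4
```

```bash
python3 to.py .4256 -.072 .0115 1.0
```

```text
t 15.72 pos [ 0.4255 -0.0728  0.0156] phi 1.0006 tilt [-0.004 -0.002] q [ 0.2   0.91 -0.23  2.27  1.67  0.18 -2.18] w 0.0376 F [0.9 0.1 0.4]
shift now [ 0.07 -0.04  0.41]
rotvec [-0.002  0.003  0.001] shift after [ 0.07 -0.04  0.41]
```

Emit:
{"name": "drive_tool", "arguments": {"commands": [{"x": 0, "y": 0, "z": 0.4, "rx": 0, "ry": 0, "rz": 0, "gripper": 3}, {"x": 0, "y": 0, "z": 0, "rx": 0, "ry": 0, "rz": 0, "gripper": 3}, {"x": 0, "y": 0, "z": 0, "rx": 0, "ry": 0, "rz": 0, "gripper": 3}, {"x": 0, "y": 0, "z": 0, "rx": 0, "ry": 0, "rz": 0, "gripper": 6}, {"x": 0, "y": 0, "z": 0, "rx": 0, "ry": 0, "rz": 0, "gripper": 6}, {"x": 0, "y": 0, "z": 0, "rx": 0, "ry": 0, "rz": 0, "gripper": 6}, {"x": 0, "y": 0, "z": 0, "rx": 0, "ry": 0, "rz": 0, "gripper": 6}, {"x": 0, "y": 0, "z": -0.5, "rx": 0, "ry": 0, "rz": 0, "gripper": 6}, {"x": 0, "y": 0, "z": -1, "rx": 0, "ry": 0, "rz": 0, "gripper": 6}, {"x": 0, "y": 0, "z": -1, "rx": 0, "ry": 0, "rz": 0, "gripper": 6}]}}

```text
clock: 16.55
eef_pos: [0.4259, -0.0724, 0.035]
tcp_rot: [0.877, 0.481, -0.002, 0.0]
force: [-0.1, -0.1, 0.1]
grip_width: 0.06
finger_force: 0.0
```

Emit:
{"name": "drive_tool", "arguments": {"commands": [{"x": 0, "y": 0, "z": -1.5, "rx": 0, "ry": 0, "rz": 0, "gripper": 6}, {"x": 0, "y": 0, "z": -2, "rx": 0, "ry": 0, "rz": 0.06, "gripper": 6}, {"x": 0, "y": 0, "z": -2, "rx": 0, "ry": 0, "rz": 0.12, "gripper": 6}, {"x": 0, "y": 0, "z": -2, "rx": 0, "ry": 0, "rz": 0.12, "gripper": 6}, {"x": 0, "y": 0, "z": -1, "rx": 0, "ry": 0, "rz": 0.12, "gripper": 6}, {"x": 0, "y": 0, "z": 0, "rx": 0, "ry": 0, "rz": 0.12, "gripper": 6}, {"x": 0, "y": 0, "z": 0, "rx": 0, "ry": 0, "rz": 0.12, "gripper": 6}, {"x": 0, "y": 0, "z": 0, "rx": 0, "ry": 0, "rz": 0.12, "gripper": 6}, {"x": 0, "y": 0, "z": 0, "rx": 0, "ry": 0, "rz": 0.12, "gripper": 6}, {"x": 0, "y": 0, "z": 0, "rx": 0, "ry": 0, "rz": 0.12, "gripper": 6}]}}

```text
clock: 17.38
eef_pos: [0.426, -0.0726, 0.1191]
tcp_rot: [1.0, -0.012, -0.001, 0.001]
force: [-0.2, 0.8, 0.3]
grip_width: 0.0598
finger_force: 0.0
```

```bash
python3 to.py .4305 .0362 .005 -.2; python3 - <<'E'
from h import *
im=robot.get_image("side"); cv2.imwrite("pics/s3.png",cv2.resize(im[130:310,280:430],None,fx=3,fy=3,interpolation=cv2.INTER_CUBIC))
E
```

```text
t 17.38 pos [ 0.426  -0.0726  0.1191] phi -0.0238 tilt [-0.003 -0.003] q [ 0.23  0.68 -0.26  2.23  0.58  0.3  -2.14] w 0.0598 F [-0.2  0.8  0.3]
shift now [  0.22 -10.92  11.38]
rotvec [0.003 0.002 0.176] shift after [ -1.72 -10.75  11.41]
```

View pics/s3.png

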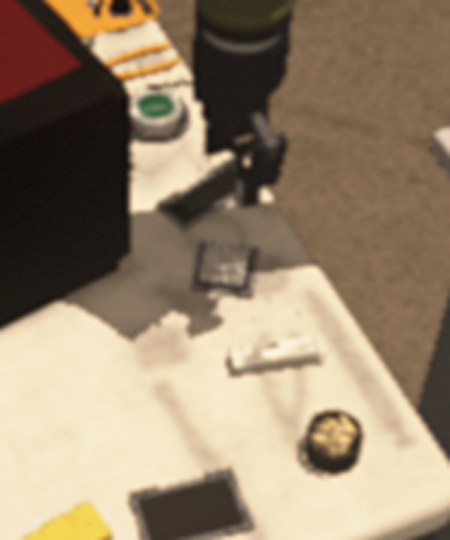

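Emit:
{"name": "drive_tool", "arguments": {"commands": [{"x": 0, "y": 0, "z": 0, "rx": 0, "ry": 0, "rz": 0.088, "gripper": 6}, {"x": 0, "y": 0, "z": 0, "rx": 0, "ry": 0, "rz": 0.088, "gripper": 6}, {"x": -0.3, "y": -1.5, "z": 0, "rx": 0, "ry": 0, "rz": 0, "gripper": 6}, {"x": -0.4, "y": -2.8, "z": 0.5, "rx": 0, "ry": 0, "rz": 0, "gripper": 6}, {"x": -0.4, "y": -2.8, "z": 1.5, "rx": 0, "ry": 0, "rz": 0, "gripper": 6}, {"x": -0.4, "y": -2.4, "z": 2, "rx": 0, "ry": 0, "rz": 0, "gripper": 6}, {"x": -0.2, "y": -1.3, "z": 2, "rx": 0, "ry": 0, "rz": 0, "gripper": 6}, {"x": 0, "y": 0, "z": 2, "rx": 0, "ry": 0, "rz": 0, "gripper": 6}, {"x": 0, "y": 0, "z": 0.5, "rx": 0, "ry": 0, "rz": 0, "gripper": 6}, {"x": 0, "y": 0, "z": 0, "rx": 0, "ry": 0, "rz": 0, "gripper": 6}]}}

```text
clock: 18.27
eef_pos: [0.4324, 0.0366, 0.0362]
tcp_rot: [0.995, -0.097, -0.004, 0.002]
force: [0.1, 0.5, -0.3]
grip_width: 0.0604
finger_force: 0.0
```

```bash
python3 to.py .4305 .0362 .005 -.2
```

```text
t 18.27 pos [0.4324 0.0366 0.0362] phi -0.1939 tilt [-0.009 -0.003] q [-0.17  0.86 -0.03  2.26  0.69  0.04 -2.65] w 0.0604 F [ 0.1  0.5 -0.3]
shift now [-0.15  0.06  3.12]
rotvec [0.005 0.008 0.006] shift after [-0.18  0.08  3.12]
```

Emit:
{"name": "drive_tool", "arguments": {"commands": [{"x": 0, "y": 0, "z": -1, "rx": 0, "ry": 0, "rz": -0.06, "gripper": 6}, {"x": 0, "y": 0, "z": -2, "rx": 0, "ry": 0, "rz": -0.12, "gripper": 6}, {"x": 0, "y": 0, "z": -2, "rx": 0, "ry": 0, "rz": -0.12, "gripper": 6}, {"x": 0, "y": 0, "z": -2, "rx": 0, "ry": 0, "rz": -0.12, "gripper": 6}, {"x": 0, "y": 0, "z": -1, "rx": 0, "ry": 0, "rz": -0.12, "gripper": 6}, {"x": 0, "y": 0, "z": -1, "rx": 0, "ry": 0, "rz": -0.12, "gripper": 6}, {"x": 0, "y": 0, "z": 0, "rx": 0, "ry": 0, "rz": -0.12, "gripper": 6}, {"x": 0, "y": 0, "z": 0, "rx": 0, "ry": 0, "rz": -0.12, "gripper": 6}, {"x": 0, "y": 0, "z": 0, "rx": 0, "ry": 0, "rz": -0.12, "gripper": 6}, {"x": 0, "y": 0, "z": 0, "rx": 0, "ry": 0, "rz": -0.12, "gripper": 6}]}}

```text
clock: 19.1
eef_pos: [0.4331, 0.0356, 0.1284]
tcp_rot: [0.89, 0.456, -0.004, -0.0]
force: [-0.4, -0.6, 0.1]
grip_width: 0.06
finger_force: 0.0
```

Emit:
{"name": "drive_tool", "arguments": {"commands": [{"x": 0, "y": 0, "z": 0, "rx": 0, "ry": 0, "rz": -0.12, "gripper": 6}, {"x": 0, "y": 0, "z": 0, "rx": 0, "ry": 0, "rz": -0.12, "gripper": 6}, {"x": 0, "y": 0, "z": 0, "rx": 0, "ry": 0, "rz": -0.12, "gripper": 6}, {"x": 0, "y": 0, "z": 0, "rx": 0, "ry": 0, "rz": -0.12, "gripper": 6}, {"x": 0, "y": 0, "z": 0, "rx": 0, "ry": 0, "rz": -0.12, "gripper": 6}, {"x": 0, "y": 0, "z": 0, "rx": 0, "ry": 0, "rz": -0.12, "gripper": 6}, {"x": 0, "y": 0, "z": 0, "rx": 0, "ry": 0, "rz": -0.12, "gripper": 6}, {"x": 0, "y": 0, "z": 0, "rx": 0, "ry": 0, "rz": -0.12, "gripper": 6}, {"x": 0, "y": 0, "z": 0, "rx": 0, "ry": 0, "rz": -0.12, "gripper": 6}, {"x": 0, "y": 0, "z": 0, "rx": 0, "ry": 0, "rz": -0.12, "gripper": 6}]}}

```text
clock: 19.93
eef_pos: [0.4327, 0.0353, 0.1281]
tcp_rot: [0.476, 0.879, -0.004, -0.003]
force: [0.1, -0.2, 0.4]
grip_width: 0.0598
finger_force: 0.0
```

Emit:
{"name": "drive_tool", "arguments": {"commands": [{"x": 0, "y": 0, "z": 0, "rx": 0, "ry": 0, "rz": -0.12, "gripper": 6}, {"x": 0, "y": 0, "z": 0, "rx": 0, "ry": 0, "rz": -0.12, "gripper": 6}, {"x": 0, "y": 0, "z": 0, "rx": 0, "ry": 0, "rz": -0.12, "gripper": 6}, {"x": 0, "y": 0, "z": 0, "rx": 0, "ry": 0, "rz": -0.12, "gripper": 6}, {"x": 0, "y": 0, "z": 0, "rx": 0, "ry": 0, "rz": -0.12, "gripper": 6}, {"x": 0, "y": 0, "z": 0, "rx": 0, "ry": 0, "rz": -0.12, "gripper": 6}, {"x": 0, "y": 0, "z": 0, "rx": 0, "ry": 0, "rz": 0, "gripper": 6}]}}

```text
clock: 20.52
eef_pos: [0.4325, 0.0354, 0.1277]
tcp_rot: [0.137, 0.99, -0.003, -0.004]
force: [0.4, 0.4, 0.4]
grip_width: 0.0601
finger_force: 0.0
```

```bash
python3 to.py .4305 .0362 .005 2.942
```

```text
t 20.52 pos [0.4325 0.0354 0.1277] phi 2.8658 tilt [-0.009 -0.004] q [ 0.43  0.87 -1.07  2.19  1.12  0.84 -0.1 ] w 0.0601 F [0.4 0.4 0.4]
shift now [ 0.12  0.1  12.28]
rotvec [-0.006 -0.008 -0.076] shift after [ 0.21  0.04 12.27]
```

Emit:
{"name": "drive_tool", "arguments": {"commands": [{"x": 0.2, "y": 0, "z": 1, "rx": -0.006, "ry": -0.008, "rz": -0.076, "gripper": 6}, {"x": 0, "y": 0, "z": 2, "rx": 0, "ry": 0, "rz": 0, "gripper": 6}, {"x": 0, "y": 0, "z": 2.2, "rx": 0, "ry": 0, "rz": 0, "gripper": 6}, {"x": 0, "y": 0, "z": 2.2, "rx": 0, "ry": 0, "rz": 0, "gripper": 6}, {"x": 0, "y": 0, "z": 1.5, "rx": 0, "ry": 0, "rz": 0, "gripper": 6}, {"x": 0, "y": 0, "z": 0.8, "rx": 0, "ry": 0, "rz": 0, "gripper": 6}, {"x": 0, "y": 0, "z": 0, "rx": 0, "ry": 0, "rz": 0, "gripper": 6}, {"x": 0, "y": 0, "z": 0, "rx": 0, "ry": 0, "rz": 0, "gripper": 6}]}}

```text
clock: 21.18
eef_pos: [0.4311, 0.0367, 0.0305]
tcp_rot: [0.101, 0.995, 0.0, 0.0]
force: [0.3, -0.3, -0.5]
grip_width: 0.0599
finger_force: 0.0
```

```bash
python3 to.py .4305 .0362 .005 2.942
```

```text
t 21.18 pos [0.4311 0.0367 0.0305] phi 2.9387 tilt [ 0.001 -0.   ] q [ 0.36  1.05 -0.95  2.25  1.47  0.79 -0.31] w 0.0599 F [ 0.3 -0.3 -0.5]
shift now [ 0.06 -0.06  2.55]
rotvec [ 0.     0.001 -0.003] shift after [ 0.05 -0.06  2.55]
```

Emit:
{"name": "drive_tool", "arguments": {"commands": [{"x": 0, "y": 0, "z": 0.9, "rx": 0, "ry": 0, "rz": 0, "gripper": 6}, {"x": 0, "y": 0, "z": 0.9, "rx": 0, "ry": 0, "rz": 0, "gripper": 6}, {"x": 0, "y": 0, "z": 0.7, "rx": 0, "ry": 0, "rz": 0, "gripper": 6}, {"x": 0, "y": 0, "z": 0, "rx": 0, "ry": 0, "rz": 0, "gripper": 6}, {"x": 0, "y": 0, "z": 0, "rx": 0, "ry": 0, "rz": 0, "gripper": 1.5}, {"x": 0, "y": 0, "z": 0, "rx": 0, "ry": 0, "rz": 0, "gripper": 1.5}, {"x": 0, "y": 0, "z": 0, "rx": 0, "ry": 0, "rz": 0, "gripper": 1.5}, {"x": 0, "y": 0, "z": 0, "rx": 0, "ry": 0, "rz": 0, "gripper": 1.5}, {"x": 0, "y": 0, "z": 0, "rx": 0, "ry": 0, "rz": 0, "gripper": 1.5}, {"x": 0, "y": 0, "z": 0, "rx": 0, "ry": 0, "rz": 0, "gripper": 1.5}]}}

```text
clock: 22.02
eef_pos: [0.4318, 0.0376, 0.0058]
tcp_rot: [0.1, 0.995, 0.001, 0.001]
force: [-1.4, -1.3, 5.9]
grip_width: 0.0208
finger_force: 39.7
```

```bash
python3 to.py .4015 -.165 .009 3.46
```

```text
t 22.02 pos [0.4318 0.0376 0.0058] phi 2.9422 tilt [0.003 0.001] q [ 0.34  1.11 -0.93  2.25  1.56  0.8  -0.37] w 0.0208 F [-1.4 -1.3  5.9]
shift now [ -1.04 -20.45  -0.35]
rotvec [ 0.001  0.003 -0.518] shift after [  9.22 -18.29  -0.32]
```

Emit:
{"name": "drive_tool", "arguments": {"commands": [{"x": 0, "y": 0, "z": -1, "rx": 0, "ry": 0, "rz": 0, "gripper": 1.5}, {"x": 0, "y": 0, "z": -2, "rx": 0, "ry": 0, "rz": 0, "gripper": 1.5}, {"x": 0, "y": 0, "z": -2.5, "rx": 0, "ry": 0, "rz": 0, "gripper": 1.5}, {"x": 0, "y": 0, "z": -2, "rx": 0, "ry": 0, "rz": 0, "gripper": 1.5}, {"x": 0, "y": -1.2, "z": -0.5, "rx": 0, "ry": 0, "rz": 0, "gripper": 1.5}, {"x": -0.2, "y": -2.4, "z": 0, "rx": 0, "ry": 0, "rz": 0, "gripper": 1.5}, {"x": -0.2, "y": -3.2, "z": 0, "rx": 0, "ry": 0, "rz": 0, "gripper": 1.5}, {"x": -0.2, "y": -3.5, "z": 0, "rx": 0, "ry": 0, "rz": 0, "gripper": 1.5}, {"x": -0.2, "y": -3.5, "z": 0, "rx": 0, "ry": 0, "rz": 0, "gripper": 1.5}, {"x": -0.2, "y": -3.2, "z": 0, "rx": 0, "ry": 0, "rz": 0, "gripper": 1.5}]}}

```text
clock: 22.85
eef_pos: [0.4067, -0.1333, 0.085]
tcp_rot: [0.1, 0.995, 0.0, 0.001]
force: [0.4, -0.2, -0.6]
grip_width: 0.0207
finger_force: 39.1
```

Emit:
{"name": "drive_tool", "arguments": {"commands": [{"x": 0, "y": -2.4, "z": 0, "rx": 0, "ry": 0, "rz": 0, "gripper": 1.5}, {"x": 0, "y": -1, "z": 0, "rx": 0, "ry": 0, "rz": 0, "gripper": 1.5}, {"x": 0, "y": 0, "z": 0, "rx": 0, "ry": 0, "rz": -0.06, "gripper": 1.5}, {"x": 0, "y": 0, "z": 0, "rx": 0, "ry": 0, "rz": -0.12, "gripper": 1.5}, {"x": 0, "y": 0, "z": 0, "rx": 0, "ry": 0, "rz": -0.12, "gripper": 1.5}, {"x": 0, "y": 0, "z": 0, "rx": 0, "ry": 0, "rz": -0.12, "gripper": 1.5}, {"x": 0, "y": 0, "z": 0, "rx": 0, "ry": 0, "rz": -0.1, "gripper": 1.5}, {"x": 0, "y": 0, "z": 0, "rx": 0, "ry": 0, "rz": 0, "gripper": 1.5}]}}

```text
clock: 23.52
eef_pos: [0.4006, -0.1646, 0.0849]
tcp_rot: [-0.161, 0.987, 0.0, 0.001]
force: [0.0, -0.9, -0.2]
grip_width: 0.021
finger_force: 39.2
```

```bash
python3 to.py .4015 -.165 .009 3.461
```

```text
t 23.52 pos [ 0.4006 -0.1646  0.0849] phi -2.8187 tilt [0.002 0.001] q [ 0.87  0.95 -1.02  2.23  1.29  0.8   0.83] w 0.021 F [ 0.  -0.9 -0.2]
shift now [-0.06 -0.07  7.59]
rotvec [0.    0.002 0.004] shift after [-0.07 -0.07  7.59]
```

Emit:
{"name": "drive_tool", "arguments": {"commands": [{"x": 0, "y": 0, "z": 1, "rx": 0, "ry": 0, "rz": 0, "gripper": 1.5}, {"x": 0, "y": 0, "z": 1.8, "rx": 0, "ry": 0, "rz": 0, "gripper": 1.5}, {"x": 0, "y": 0, "z": 1.5, "rx": 0, "ry": 0, "rz": 0, "gripper": 1.5}, {"x": 0, "y": 0, "z": 0.7, "rx": 0, "ry": 0, "rz": 0, "gripper": 1.5}, {"x": 0, "y": 0, "z": 0, "rx": 0, "ry": 0, "rz": 0, "gripper": 1.5}, {"x": 0, "y": 0, "z": 0, "rx": 0, "ry": 0, "rz": 0, "gripper": 1.5}]}}

```text
clock: 24.02
eef_pos: [0.4008, -0.1643, 0.035]
tcp_rot: [-0.159, 0.987, 0.0, 0.001]
force: [-0.3, 0.8, -0.8]
grip_width: 0.0209
finger_force: 39.2
```

```bash
python3 to.py .4015 -.165 .009 3.461; python3 - <<'E'
from fit import *
p=robot.state()["eef_pos"]; im=robot.get_image("side"); z0=p[2]-.0055
u,v=np.round(proj("side",[p])[0]).astype(int)
cr=cv2.resize(im[v-40:v+40,u-40:u+40],None,fx=7,fy=7,interpolation=cv2.INTER_CUBIC)
for n,pp,z,c in (("fuse_tube",[p[0],p[1],-1.25],z0,(0,0,255)),("nest_tube",[.4015,-.165,-1.25],0,(255,0,0))):
    cv2.polylines(cr,[np.round((outline(n,"side",pp,z)-[u-40,v-40]+.5)*7).astype(np.int32)],True,c,1)
cv2.imwrite("pics/held2.png",cr)
E
```

```text
t 24.02 pos [ 0.4008 -0.1643  0.035 ] phi -2.8219 tilt [0.001 0.001] q [ 0.84  1.05 -0.96  2.24  1.46  0.79  0.7 ] w 0.0209 F [-0.3  0.8 -0.8]
shift now [-0.04 -0.09  2.6 ]
rotvec [0.001 0.002 0.   ] shift after [-0.04 -0.09  2.6 ]
```

View pics/held2.png

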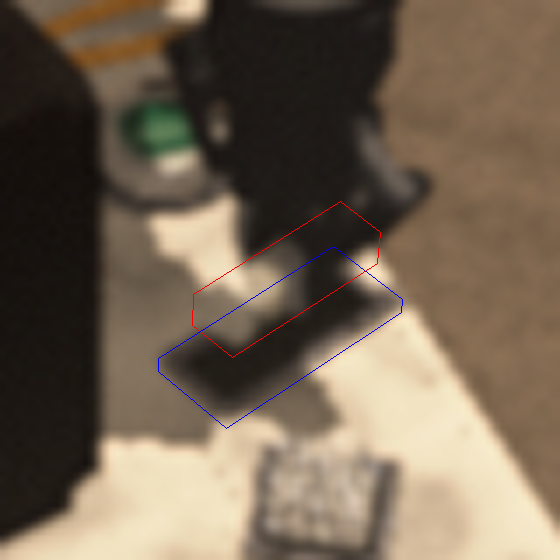

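Emit:
{"name": "drive_tool", "arguments": {"commands": [{"x": 0, "y": -0.1, "z": 0.9, "rx": 0, "ry": 0, "rz": 0, "gripper": 1.5}, {"x": 0, "y": 0, "z": 0.9, "rx": 0, "ry": 0, "rz": 0, "gripper": 1.5}, {"x": 0, "y": 0, "z": 0.7, "rx": 0, "ry": 0, "rz": 0, "gripper": 1.5}, {"x": 0, "y": 0, "z": 0, "rx": 0, "ry": 0, "rz": 0, "gripper": 1.5}, {"x": 0, "y": 0, "z": 0, "rx": 0, "ry": 0, "rz": 0, "gripper": 1.5}, {"x": 0, "y": 0, "z": 0, "rx": 0, "ry": 0, "rz": 0, "gripper": 1.5}]}}

```text
clock: 24.57
eef_pos: [0.4015, -0.1654, 0.0104]
tcp_rot: [-0.16, 0.987, 0.0, 0.001]
force: [0.2, 0.7, 0.6]
grip_width: 0.0214
finger_force: 39.2
```

```bash
python3 to.py .4015 -.165 .009 3.461
```

```text
t 24.57 pos [ 0.4015 -0.1654  0.0104] phi -2.821 tilt [0.002 0.001] q [ 0.83  1.1  -0.93  2.24  1.54  0.8   0.65] w 0.0214 F [0.2 0.7 0.6]
shift now [-0.02  0.04  0.14]
rotvec [-0.     0.003  0.001] shift after [-0.02  0.04  0.14]
```

Emit:
{"name": "drive_tool", "arguments": {"commands": [{"x": 0, "y": 0, "z": 0.1, "rx": 0, "ry": 0, "rz": 0, "gripper": 1.5}, {"x": 0, "y": 0, "z": 0, "rx": 0, "ry": 0, "rz": 0, "gripper": 4.5}, {"x": 0, "y": 0, "z": 0, "rx": 0, "ry": 0, "rz": 0, "gripper": 4.5}, {"x": 0, "y": 0, "z": 0, "rx": 0, "ry": 0, "rz": 0, "gripper": 4.5}, {"x": 0, "y": 0, "z": 0, "rx": 0, "ry": 0, "rz": 0, "gripper": 4.5}, {"x": 0, "y": 0, "z": -0.7, "rx": 0, "ry": 0, "rz": 0, "gripper": 4.5}, {"x": 0, "y": 0, "z": -1.5, "rx": 0, "ry": 0, "rz": 0, "gripper": 4.5}, {"x": 0, "y": 0, "z": -2, "rx": 0, "ry": 0, "rz": 0, "gripper": 4.5}, {"x": 0, "y": 0, "z": -2.5, "rx": 0, "ry": 0, "rz": 0, "gripper": 4.5}, {"x": 0, "y": 0, "z": -2, "rx": 0, "ry": 0, "rz": 0.11, "gripper": 7}]}}

```text
clock: 25.4
eef_pos: [0.401, -0.165, 0.0975]
tcp_rot: [-0.105, 0.994, 0.0, 0.001]
force: [-0.5, 0.4, -0.9]
grip_width: 0.0559
finger_force: 0.0
```

```bash
python3 to.py .44 .08 .1 3.352;python3 to.py .6678 .1406 .1 3.352
```

```text
t 25.4 pos [ 0.401  -0.165   0.0975] phi -2.9309 tilt [0.002 0.001] q [ 0.87  0.91 -1.01  2.22  1.24  0.79  0.77] w 0.0559 F [-0.5  0.4 -0.9]
shift now [-8.94 23.15 -0.22]
rotvec [0.001 0.002 0.   ] shift after [-8.93 23.15 -0.25]
t 25.4 pos [ 0.401  -0.165   0.0975] phi -2.9309 tilt [0.002 0.001] q [ 0.87  0.91 -1.01  2.22  1.24  0.79  0.77] w 0.0559 F [-0.5  0.4 -0.9]
shift now [-32.48  24.31  -0.16]
rotvec [0.001 0.002 0.   ] shift after [-32.47  24.32  -0.25]
```

Emit:
{"name": "drive_tool", "arguments": {"commands": [{"x": -0.4, "y": 1.3, "z": 0, "rx": 0, "ry": 0, "rz": 0, "gripper": 7}, {"x": -0.8, "y": 2.5, "z": 0, "rx": 0, "ry": 0, "rz": 0, "gripper": 7}, {"x": -1.2, "y": 3.3, "z": 0, "rx": 0, "ry": 0, "rz": 0, "gripper": 7}, {"x": -1.2, "y": 3.3, "z": 0, "rx": 0, "ry": 0, "rz": 0, "gripper": 7}, {"x": -1.2, "y": 3.3, "z": 0, "rx": 0, "ry": 0, "rz": 0, "gripper": 7}, {"x": -1.4, "y": 3.3, "z": 0, "rx": 0, "ry": 0, "rz": 0, "gripper": 7}, {"x": -1.8, "y": 3.2, "z": 0, "rx": 0, "ry": 0, "rz": 0, "gripper": 7}, {"x": -2.8, "y": 2.3, "z": 0, "rx": 0, "ry": 0, "rz": 0, "gripper": 7}, {"x": -3.3, "y": 1.2, "z": 0, "rx": 0, "ry": 0, "rz": 0, "gripper": 7}, {"x": -3.5, "y": 0.6, "z": 0, "rx": 0, "ry": 0, "rz": 0, "gripper": 7}]}}

```text
clock: 26.23
eef_pos: [0.5222, 0.1124, 0.0973]
tcp_rot: [-0.108, 0.994, 0.001, 0.001]
force: [0.7, 0.2, 0.3]
grip_width: 0.0696
finger_force: 0.0
```

Emit:
{"name": "drive_tool", "arguments": {"commands": [{"x": -3.5, "y": 0, "z": 0, "rx": 0, "ry": 0, "rz": 0, "gripper": 7}, {"x": -3.5, "y": 0, "z": 0, "rx": 0, "ry": 0, "rz": 0, "gripper": 7}, {"x": -3.3, "y": 0, "z": 0, "rx": 0, "ry": 0, "rz": 0, "gripper": 7}, {"x": -2.5, "y": 0, "z": 0, "rx": 0, "ry": 0, "rz": 0, "gripper": 7}, {"x": -1.5, "y": 0, "z": 1, "rx": 0, "ry": 0, "rz": 0, "gripper": 7}, {"x": -0.5, "y": 0, "z": 1.5, "rx": 0, "ry": 0, "rz": 0, "gripper": 7}, {"x": 0, "y": 0, "z": 1.5, "rx": 0, "ry": 0, "rz": 0, "gripper": 7}, {"x": 0, "y": 0, "z": 0.5, "rx": 0, "ry": 0, "rz": 0, "gripper": 7}, {"x": 0, "y": 0, "z": 0, "rx": 0, "ry": 0, "rz": 0, "gripper": 7}, {"x": 0, "y": 0, "z": 0, "rx": 0, "ry": 0, "rz": 0, "gripper": 7}]}}

```text
clock: 27.07
eef_pos: [0.6658, 0.1395, 0.051]
tcp_rot: [-0.106, 0.994, 0.0, -0.0]
force: [-0.6, 0.1, -0.3]
grip_width: 0.0697
finger_force: 0.0
```

```bash
python3 to.py .6678 .1406 .008 3.352
```

```text
t 27.07 pos [0.6658 0.1395 0.051 ] phi -2.9297 tilt [-0.  0.] q [ 0.18  1.18 -1.01  1.48  1.07  1.1   0.72] w 0.0697 F [-0.6  0.1 -0.3]
shift now [-0.22  0.06  4.3 ]
rotvec [ 0.    -0.     0.001] shift after [-0.22  0.06  4.3 ]
```

Emit:
{"name": "drive_tool", "arguments": {"commands": [{"x": -0.2, "y": 0, "z": 1, "rx": 0, "ry": 0, "rz": 0, "gripper": 7}, {"x": 0, "y": 0, "z": 1.5, "rx": 0, "ry": 0, "rz": 0, "gripper": 7}, {"x": 0, "y": 0, "z": 1.2, "rx": 0, "ry": 0, "rz": 0, "gripper": 7}, {"x": 0, "y": 0, "z": 0.8, "rx": 0, "ry": 0, "rz": 0, "gripper": 7}, {"x": 0, "y": 0, "z": 0, "rx": 0, "ry": 0, "rz": 0, "gripper": 7}, {"x": 0, "y": 0, "z": 0, "rx": 0, "ry": 0, "rz": 0, "gripper": 7}]}}

```text
clock: 27.57
eef_pos: [0.6686, 0.1402, 0.0055]
tcp_rot: [-0.105, 0.994, 0.0, 0.0]
force: [-0.4, -0.4, 0.8]
grip_width: 0.0698
finger_force: 0.0
```

Emit:
{"name": "drive_tool", "arguments": {"commands": [{"x": 0, "y": 0, "z": 0, "rx": 0, "ry": 0, "rz": 0, "gripper": 3}, {"x": 0, "y": 0, "z": 0, "rx": 0, "ry": 0, "rz": 0, "gripper": 3}, {"x": 0, "y": 0, "z": 0, "rx": 0, "ry": 0, "rz": 0, "gripper": 3}, {"x": 0, "y": 0, "z": 0, "rx": 0, "ry": 0, "rz": 0, "gripper": 3}, {"x": 0, "y": 0, "z": 0, "rx": 0, "ry": 0, "rz": 0, "gripper": 3}, {"x": 0, "y": 0, "z": 0, "rx": 0, "ry": 0, "rz": 0, "gripper": 3}]}}

```text
clock: 28.07
eef_pos: [0.6698, 0.1407, 0.0075]
tcp_rot: [-0.105, 0.994, 0.001, 0.002]
force: [-0.2, -0.2, 5.4]
grip_width: 0.0352
finger_force: 40.9
```

```bash
python3 to.py .558 .1467 .010 3.028
```

```text
t 28.07 pos [0.6698 0.1407 0.0075] phi -2.9312 tilt [0.003 0.002] q [ 0.17  1.24 -0.98  1.47  1.12  1.05  0.7 ] w 0.0352 F [-0.2 -0.2  5.4]
shift now [10.81  2.92 -0.29]
rotvec [0.001 0.003 0.324] shift after [11.18 -0.67 -0.25]
```

Emit:
{"name": "drive_tool", "arguments": {"commands": [{"x": 0, "y": 0, "z": -1, "rx": 0, "ry": 0, "rz": 0, "gripper": 3}, {"x": 0, "y": 0, "z": -2, "rx": 0, "ry": 0, "rz": 0, "gripper": 3}, {"x": 0, "y": 0, "z": -2, "rx": 0, "ry": 0, "rz": 0.08, "gripper": 3}, {"x": 0, "y": 0, "z": -1, "rx": 0, "ry": 0, "rz": 0.122, "gripper": 3}, {"x": 0, "y": 0, "z": 0, "rx": 0, "ry": 0, "rz": 0.122, "gripper": 3}, {"x": 1.5, "y": 0, "z": 0, "rx": 0, "ry": 0, "rz": 0, "gripper": 3}, {"x": 2.8, "y": -0.2, "z": 0, "rx": 0, "ry": 0, "rz": 0, "gripper": 3}, {"x": 3, "y": -0.2, "z": 0, "rx": 0, "ry": 0, "rz": 0, "gripper": 3}, {"x": 2.5, "y": -0.2, "z": 0, "rx": 0, "ry": 0, "rz": 0, "gripper": 3}, {"x": 1.2, "y": 0, "z": 0, "rx": 0, "ry": 0, "rz": 0, "gripper": 3}]}}

```text
clock: 28.9
eef_pos: [0.5552, 0.1462, 0.0665]
tcp_rot: [0.055, 0.998, -0.001, -0.001]
force: [0.1, 0.1, 0.4]
grip_width: 0.0356
finger_force: 40.1
```

Emit:
{"name": "drive_tool", "arguments": {"commands": [{"x": 0, "y": 0, "z": 0.5, "rx": 0, "ry": 0, "rz": 0, "gripper": 3}, {"x": 0, "y": 0, "z": 1, "rx": 0, "ry": 0, "rz": 0, "gripper": 3}, {"x": 0, "y": 0, "z": 1, "rx": 0, "ry": 0, "rz": 0, "gripper": 3}, {"x": 0, "y": 0, "z": 0.5, "rx": 0, "ry": 0, "rz": 0, "gripper": 3}, {"x": 0, "y": 0, "z": 0, "rx": 0, "ry": 0, "rz": 0, "gripper": 3}, {"x": 0, "y": 0, "z": 0, "rx": 0, "ry": 0, "rz": 0, "gripper": 3}]}}

```text
clock: 29.4
eef_pos: [0.5594, 0.1466, 0.0355]
tcp_rot: [0.057, 0.998, 0.0, 0.0]
force: [0.7, 0.4, 0.0]
grip_width: 0.0348
finger_force: 40.1
```

```bash
python3 to.py .5595 .1467 .0105 3.028; python3 - <<'E'
from fit import *
p=robot.state()["eef_pos"]; im=robot.get_image("side"); z0=p[2]-.007
u,v=np.round(proj("side",[p])[0]).astype(int)
cr=cv2.resize(im[v-40:v+40,u-40:u+40],None,fx=7,fy=7,interpolation=cv2.INTER_CUBIC)
for n,pp,z,c in (("parts_box",[p[0],p[1],-1.684],z0,(0,0,255)),("nest_box",[.558,.1467,-1.684],0,(255,0,0))):
    cv2.polylines(cr,[np.round((outline(n,"side",pp,z)-[u-40,v-40]+.5)*7).astype(np.int32)],True,c,1)
cv2.imwrite("pics/held3.png",cr)
E
```

```text
t 29.4 pos [0.5594 0.1466 0.0355] phi 3.0272 tilt [0.001 0.001] q [ 0.16  1.09 -0.92  1.81  1.15  0.89  0.11] w 0.0348 F [0.7 0.4 0. ]
shift now [-0.01  0.01  2.5 ]
rotvec [ 0.001  0.001 -0.001] shift after [-0.01  0.01  2.5 ]
```

View pics/held3.png

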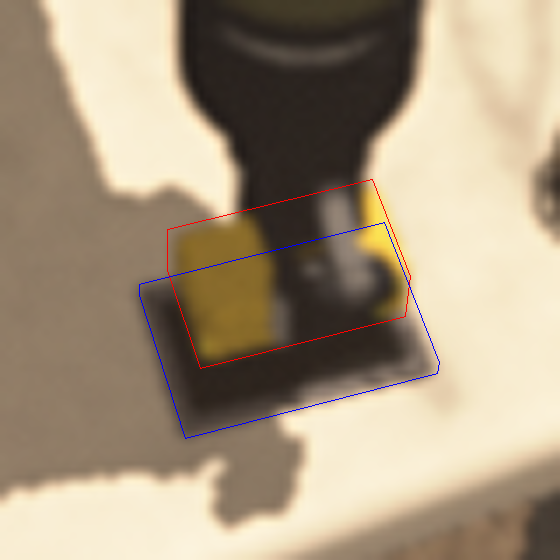

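Emit:
{"name": "drive_tool", "arguments": {"commands": [{"x": 0, "y": 0, "z": 0.9, "rx": 0, "ry": 0, "rz": 0, "gripper": 3}, {"x": 0, "y": 0, "z": 0.9, "rx": 0, "ry": 0, "rz": 0, "gripper": 3}, {"x": 0, "y": 0, "z": 0.6, "rx": 0, "ry": 0, "rz": 0, "gripper": 3}, {"x": 0, "y": 0, "z": 0, "rx": 0, "ry": 0, "rz": 0, "gripper": 3}, {"x": 0, "y": 0, "z": 0, "rx": 0, "ry": 0, "rz": 0, "gripper": 3}, {"x": 0, "y": 0, "z": 0, "rx": 0, "ry": 0, "rz": 0, "gripper": 3}]}}

```text
clock: 29.95
eef_pos: [0.559, 0.1468, 0.0121]
tcp_rot: [0.057, 0.998, 0.0, 0.001]
force: [-0.1, -0.5, -0.2]
grip_width: 0.0354
finger_force: 40.1
```

```bash
python3 to.py .559 .1467 .0108 3.028
```

```text
t 29.95 pos [0.559  0.1468 0.0121] phi 3.0282 tilt [0.001 0.001] q [ 0.14  1.13 -0.9   1.82  1.2   0.86  0.08] w 0.0354 F [-0.1 -0.5 -0.2]
shift now [ 0.   -0.01  0.13]
rotvec [0.001 0.001 0.   ] shift after [ 0.   -0.01  0.13]
```

Release, rise, and move back clear so both cameras can see the nests.

Emit:
{"name": "drive_tool", "arguments": {"commands": [{"x": 0, "y": 0, "z": 0.1, "rx": 0, "ry": 0, "rz": 0, "gripper": 3}, {"x": 0, "y": 0, "z": 0, "rx": 0, "ry": 0, "rz": 0, "gripper": 6}, {"x": 0, "y": 0, "z": 0, "rx": 0, "ry": 0, "rz": 0, "gripper": 6}, {"x": 0, "y": 0, "z": 0, "rx": 0, "ry": 0, "rz": 0, "gripper": 6}, {"x": 0, "y": 0, "z": 0, "rx": 0, "ry": 0, "rz": 0, "gripper": 6}, {"x": 0, "y": 0, "z": -0.7, "rx": 0, "ry": 0, "rz": 0, "gripper": 6}, {"x": 0, "y": 0, "z": -1.5, "rx": 0, "ry": 0, "rz": 0, "gripper": 6}, {"x": 0, "y": 0, "z": -2.5, "rx": 0, "ry": 0, "rz": 0, "gripper": 6}, {"x": 0, "y": 0, "z": -3, "rx": 0, "ry": 0, "rz": 0, "gripper": 6}, {"x": 0, "y": 0, "z": -3.5, "rx": 0, "ry": 0, "rz": 0, "gripper": 6}]}}

```text
clock: 30.78
eef_pos: [0.558, 0.1463, 0.1239]
tcp_rot: [0.056, 0.998, -0.0, -0.0]
force: [0.9, 0.3, -0.0]
grip_width: 0.0599
finger_force: 0.0
```

Emit:
{"name": "drive_tool", "arguments": {"commands": [{"x": 0, "y": 1, "z": -2.5, "rx": 0, "ry": 0, "rz": 0, "gripper": 6}, {"x": 0, "y": 2.5, "z": -1, "rx": 0, "ry": 0, "rz": 0, "gripper": 6}, {"x": 0, "y": 3.5, "z": 0, "rx": 0, "ry": 0, "rz": 0, "gripper": 6}, {"x": 0, "y": 3.5, "z": 0, "rx": 0, "ry": 0, "rz": 0, "gripper": 6}, {"x": 0, "y": 3.5, "z": 0, "rx": 0, "ry": 0, "rz": 0, "gripper": 6}, {"x": 0, "y": 3.5, "z": 0, "rx": 0, "ry": 0, "rz": 0, "gripper": 6}, {"x": 0.5, "y": 3.5, "z": 0, "rx": 0, "ry": 0, "rz": 0, "gripper": 6}, {"x": 1, "y": 3, "z": 0, "rx": 0, "ry": 0, "rz": 0, "gripper": 6}, {"x": 1, "y": 2, "z": 0, "rx": 0, "ry": 0, "rz": 0, "gripper": 6}, {"x": 0, "y": 1, "z": 0, "rx": 0, "ry": 0, "rz": 0, "gripper": 6}]}}

```text
clock: 31.62
eef_pos: [0.5607, 0.4228, 0.1595]
tcp_rot: [0.053, 0.999, 0.002, -0.0]
force: [-0.3, 1.1, 0.2]
grip_width: 0.06
finger_force: 0.0
```

```bash
python3 to.py; python3 - <<'E'
from fit import *
ims={c:robot.get_image(c) for c in ("top","side")}
N=dict(tin=("nest_round",.4057,-.2839,0),heatsink=("nest_square",.4256,-.072,1.0),fuse_tube=("nest_tube",.4015,-.165,-1.25),parts_box=("nest_box",.558,.1467,-1.684))
T=[]
for c,im in ims.items():
    row=[]
    for n,(m,*p) in N.items():
        u,v=np.round(proj(c,[[*p[:2],.01]])[0]).astype(int); k=5
        cr=cv2.resize(im[v-20:v+20,u-20:u+20],None,fx=k,fy=k,interpolation=cv2.INTER_CUBIC)
        cv2.polylines(cr,[np.round((outline(n,c,p,.003)-[u-20,v-20]+.5)*k).astype(np.int32)],True,(255,0,255),1); row.append(cr)
    T.append(np.hstack(row))
cv2.imwrite("pics/chk.png",np.vstack(T))
for n in ims: cv2.imwrite(f"pics/{n}9.png",ims[n])
for t in ("pot","cutters"):
    for c in ims: print(t,c,[(np.round(d["box"]).tolist(),d["confidence"]) for d in robot.find_in(c,t)[:1]])
E
```

```text
t 31.62 pos [0.5607 0.4228 0.1595] phi 3.0352 tilt [-0.001  0.004] q [-0.28  1.04 -1.01  1.35  0.89  1.22  0.12] w 0.06 F [-0.3  1.1  0.2]
pot top [([191.0, 236.0, 216.0, 254.0], 0.82)]
pot side [([381.0, 267.0, 401.0, 284.0], 0.64)]
cutters top [([420.0, 229.0, 435.0, 281.0], 0.55)]
cutters side []
```

View pics/chk.png

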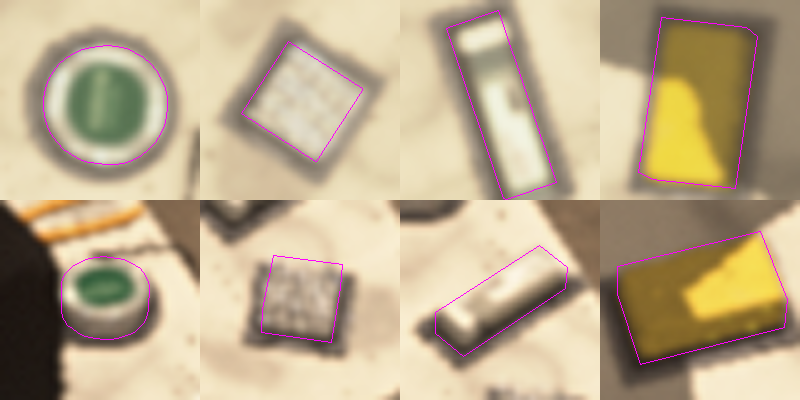

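The check picture shows the tin, heat sink, tube and box all sitting inside their rims. They match the outlines predicted for parts lying flat at floor height. The pot and cutters are where they were.

```bash
python3 -c "
from rig import robot
print(robot.finish_job())"
```

```text
the job is handed in; nothing more can be done
None
```

The job is handed in at about 32 s of the 96 s: the tin, heat sink, fuse tube and parts box each lie flat inside their matching nests, and the pot and cutters show no shift in the top view (the side-view search missed the cutters).

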